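Drive a screw loop into a pot rail

ROBOT

A 6-joint arm with a two-finger parallel gripper is mounted at the origin on the work surface. World frame = base frame: x ahead of the robot, y to its left, z up, the work surface at z = 0. Lengths are in m, angles in rad, forces in N, time in s.
With the tool pointing down it reaches from about 0.35 to 0.725 m from the base axis. Payload 6 kg.
Tool frame: the origin (TCP) lies at the very end of the fingers, on their centre line; the grasp point (between the pads) lies 19 mm behind it; x points along the fingers, y is the direction in which the jaws open and shut, and the axes are right-handed (so a half turn about x gives the same grasp; the last joint's range is limited). The gripper opens to 85 mm and grips with 20 to 120 N. Pads are 22 mm wide; open, the fingers measure 114 mm over their backs; the gripper's body (76 mm by 85 mm) begins 54 mm behind the grasp point. The pads swing forward as they close: fully open they stand 13 mm farther back than shut.
Start: joints at [1.565, 0.04, 0.085, 0, -1.615, -0.334], TCP at [0.2, 0.566, 0.231] pointing down, gripper open.
Joint ranges: [-2.56, 2.56], [-1.29, 2.01], [-1.08, 1.49], [-3.29, 1.98], [-2.81, -0.18], [-2.99, 2.99]. Speed limits (rad/s): [2.57, 2.57, 3.01, 3.14, 3.14, 3.14].

INTERFACE

Orientations are given as a unit quaternion [w, x, y, z].
In Python, from bench import arm gives the robot as it stands.
- The arm moves only by the tool jog_arm, never from a script. Its argument "increments" is a list that holds one entry, the list of rows, each a list of 7 numbers: the closure, from -1 (fully open) to 1 (shut), then the shift along the tool's x, y, z in cm, then the turn, a rotation vector about the tool's x, y, z in degrees. A call has 1 to 8 rows; each row shifts and turns the commanded pose from where the row before left it, along the tool's axes as they then stand; what a row does not reach is not made up. A row lasts 1/10 s, in which the tool goes at most 50 mm and 8.59 degrees, less where a joint would pass 70% of its speed; a pose out of reach is approached as far as the arm can. A call with a gripper value outside its range is refused whole. The fingers move at their own pace and stop on an object; "force" is the grip in N (left out, the last holds). Time passes only in rows, so rows that do not move let the fingers close. It gives the time, the measured TCP pose, the force and the opening at its end, in the units of the state.
- arm.observe(): the state, without advancing time (a new reading comes with each control period).
- arm.camera(name): name is "scene" or "side" or "wrist"; returns the picture (480x640x3 uint8, blue, green, red); there is no depth.
- arm.get_calibration(name): a dict with "K" (3x3 intrinsics, pixels), "k1" (the pictures are not rectified: a ray, as slopes to the right and down, at radius r is drawn at 1 + k1 r^2 times it, then the intrinsics apply), "world_to_cam" (4x4, takes a point from world to camera coordinates). Camera axes: x right, y up, looking along -z (the intrinsics and any distortion apply to the point x, -y, -z); pixel columns grow to the right and rows downward; lengths in m; the calibration is good to about 2 mm. A picture is of the moment at which its call begins: read the wrist's pose just before it. get_calibration takes no time and is no camera call; for the wrist camera it gives the pose at the moment of the call.
- arm.finish_job(): hands the job in, once; it reports no verdict.
The state is a dict: "t": time; "joint_positions": joint angles; "qd": joint speeds; "effort": joint torques, N m; "position": TCP position; "tcp_rot": TCP orientation; "force": force on the tool from outside, world axes, zero at the start; "wrist_torque": the same for the moment, N m; "finger_gap": finger opening in m.
Only numpy, scipy, OpenCV 4.12 (cv2) and the standard library are available. Lean on these libraries where they do the work, as an engineer would, in place of code of your own. Each camera call takes 0.05 s, during which the arm holds its last target.

TASK

Take the screw with the closed loop out of the black hardware block, stand it in the one empty hole of the wooden pot rail, and drive it home by hand: press it down firmly while turning it clockwise, so that its thread bites, until its collar sits flat on the wood. Never press so hard that the wood splits, leave the hook screw in the block and the kitchen things where they are, and let go of the loop at the end.

Things in the scene. Friction and masses are not known exactly. Their poses are not given: they have to be found in the camera images.
- loop_screw: Wood screw with a closed upright loop for a head, plain steel, about 130 g, standing in one of the block's two holes. Origin: centre of its collar's underside, z up the screw. Collar 24 mm across, z 0 to 4 mm. Loop z 4 to 46 mm, 36 mm wide along own x, 12 mm thick along own y. Threaded shank below, 12 mm across. Right-handed: clockwise from above drives it in; 6 mm a turn.
- loop_grip (a point): Place to grip the loop screw across its 12 mm thickness (its own y): on its axis, 28 mm above the collar's underside.
- screw_point (a point): Working point of the loop screw, on its axis, 22 mm below the collar's underside (a fine tip shows 5 mm farther).
- hole (a point): Centre of the mouth of the rail's only empty hole, on its top face, 66 mm above the table; z up. About 14 mm across, chamfered. A loop screw goes down it freely until its collar is 4 mm above the wood; there its point stands on uncut wood. About 0.7 to 0.8 turn then brings the collar to the wood. More than 30 N between screw and rail, or hand and rail, splits the wood.
- uncut (a point): Where the uncut wood began in the empty hole, 18 mm below its mouth. Push alone (below 30 N) does not sink the screw and turning alone spins it in place; turned under 15 to 20 N of push it cuts (up to 0.06 N m). Below about 10 N it slips, harmless, as is turning on once the collar is down. It keeps its depth when let go, so several grasps of 1.5 rad or less will do.
- rail: Pot rail: pale wood, 60 mm along own x, 250 mm along own y, 40 mm thick. Origin: centre of its underside, 26 mm above the table. Empty hole at y = +80 mm; like loops already fitted at y = 0 and -80 mm stand 46 mm above the wood. It lies on rubber pads between low end stops, gives straight down about 0.2 mm per newton and comes back; it cannot move sideways.
- block: The black hardware block, fixed, 70 mm along its own x, 150 mm along its own y, 40 mm tall. Origin: centre of its underside, on the table. Two 15 mm holes right through it at y = -40 and +40 mm; the two screws stand in them with their collars on the block's top.
- hook_screw: A screw with an open bent hook instead of a closed loop, the same size otherwise, standing in the other hole of the block; stays there. Origin: centre of the underside of its collar.
- dish_a: Small black square dish, 85 mm, 35 mm tall, loose bystander. Origin: centre of its underside.
- dish_b: A second such black dish, loose bystander. Origin: centre of its underside.
- plate_a: Beige plate, 220 mm across, 18 mm tall, loose bystander. Origin: centre of its underside.
- cup: Grey plastic cup, 70 mm across, 75 mm tall, loose bystander. Origin: centre of its underside.
- oil: Dark bottle, 60 mm across, 170 mm tall, loose bystander. Origin: centre of its underside.
- spoon: Serving spoon lying on the table, loose bystander.
- pen: Black marker pen lying on the table, 12 mm thick, 130 mm long, loose bystander.
Not all that is in view belongs to the job. Leave any blue look-alike of the loop_screw alone.

How it is judged:
By the outcome, as a careful person would: the job done as asked, in the order asked, and still so for the second after the job is handed in, with the robot touching nothing.
It also fails if it takes over 72 s, if anything falls off the work surface, if the arm or the gripper's body presses on something with over 40 N, if the wrist force passes 120 N, or if a joint passes its speed limit or range.

## Working session

There is one attempt and no reset: what is moved stays moved. The work goes in short steps, Python scripts to look and compute and a tool call to move; the robot and the scene stay as the last step left them, time stands still between calls to the robot, and variables do not carry over. Pictures are saved under pics/ and viewed, and the job is handed in when it is done.

Besides the shell and the picture viewer there is one more tool, called after "Emit:" by a JSON object that holds its "name" and its "arguments". jog_arm: Moves the arm, as the interface text tells. Its arguments: {"type":"object","properties":{"increments":{"type":"array","items":{"type":"array","items":{"type":"array","items":{"type":"number"}}}},"force":{"type":"number"}},"required":["increments"]}

```bash
ls; mkdir -p pics; python3 - <<'E'
from bench import arm
import cv2,json
s=arm.observe(); print(s)
for n in ("scene","side","wrist"):
    c=arm.get_calibration(n); print(n,c)
    cv2.imwrite(f"pics/{n}0.png",arm.camera(n))
E
```

```text
pics
{'t': 0.0, 'joint_positions': array([ 1.56464766e+00,  4.08083177e-02,  8.38077875e-02, -4.78014851e-04,
       -1.61552536e+00, -3.33710437e-01]), 'qd': array([-0.00057059, -0.00056651, -0.00073724, -0.00097075,  0.00053254,
       -0.00116487]), 'effort': array([ 2.42049146e-04, -3.68199277e+01,  3.47408295e+01,  6.93202615e+00,
       -5.47667092e-03,  1.37352853e-05]), 'position': array([0.19981453, 0.56539137, 0.23027638]), 'tcp_rot': array([ 0.1189427 , -0.69685619,  0.12020438,  0.69698995]), 'force': array([-0.02622293,  0.92493764,  0.9930867 ]), 'wrist_torque': array([ 0.06696491,  0.00877327, -0.03135877]), 'finger_gap': 0.08525186319172313}
scene {'K': array([[435.38500615,   0.        , 322.14426199],
       [  0.        , 435.38500615, 240.90439836],
       [  0.        ,   0.        ,   1.        ]]), 'k1': -0.017396771103316114, 'world_to_cam': array([[-0.37543474,  0.92676066, -0.01278425,  0.26611808],
       [-0.4935032 , -0.18820681,  0.8491365 ,  0.19928166],
       [ 0.78454022,  0.32510441,  0.52801873, -1.54253602],
       [ 0.        ,  0.        ,  0.  
[... 237 characters left out ...]
ray([[ 0.99431997, -0.10416911,  0.02183092, -0.53759782],
       [ 0.0442945 ,  0.59152227,  0.80507105, -0.05667743],
       [-0.09677701, -0.79953123,  0.59277653, -1.44346262],
       [ 0.        ,  0.        ,  0.        ,  1.        ]])}
wrist {'K': array([[365.65122551,   0.        , 312.83588997],
       [  0.        , 365.65122551, 236.17925488],
       [  0.        ,   0.        ,   1.        ]]), 'k1': -0.06352419966481439, 'world_to_cam': array([[-0.3338163 , -0.94263578,  0.00211435,  0.59736237],
       [ 0.89354552, -0.31714476, -0.31779805,  0.04278177],
       [ 0.30023837, -0.1041969 ,  0.94815607, -0.38057626],
       [ 0.        ,  0.        ,  0.        ,  1.        ]])}
```

View pics/scene0.png

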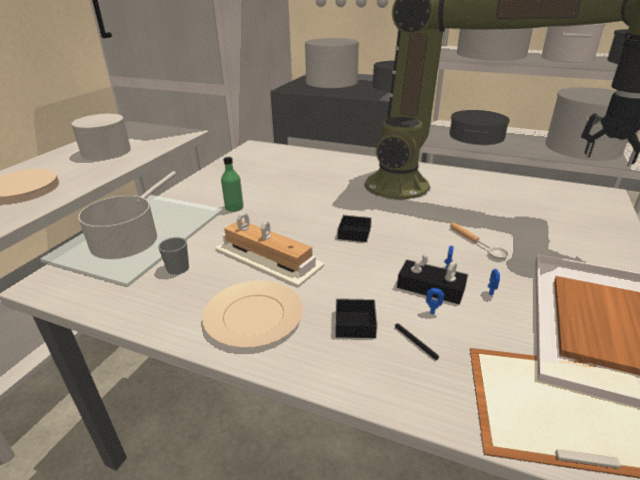

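View pics/side0.png

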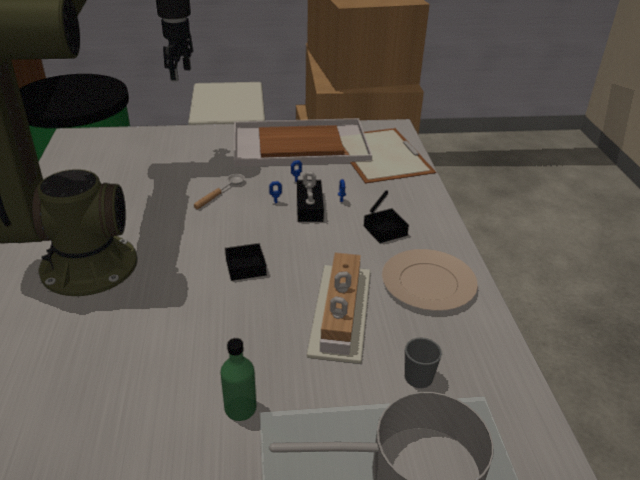

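View pics/wrist0.png

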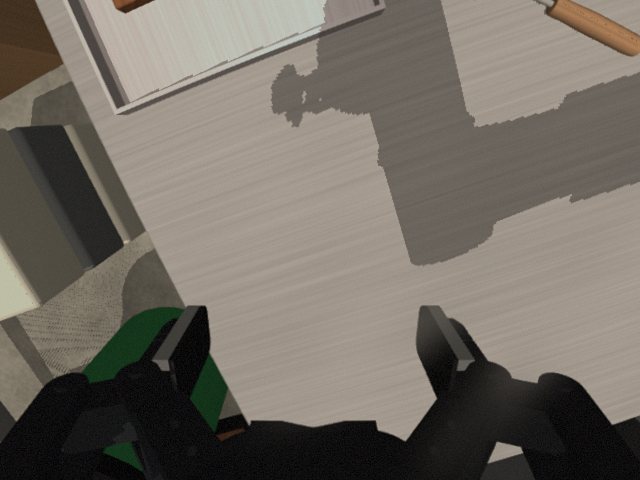

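The scene view shows the block near (432,281) with two screws on it, the blue decoys around it, and the rail near (268,248). The gripper is over the table's left edge. I'll zoom in next.

```bash
cat > h.py <<'E'
import numpy as np, cv2
from scipy.spatial.transform import Rotation as R
def dist(c): return np.array([c['k1'],0,0,0.])
F=np.diag([1,-1,-1.])
def proj(c,P):
    P=np.atleast_2d(P).astype(float); W=c['world_to_cam']
    pc=(P@W[:3,:3].T+W[:3,3])@F
    return cv2.projectPoints(pc,np.zeros(3),np.zeros(3),c['K'],dist(c))[0][:,0]
def ray(c,uv):
    n=cv2.undistortPoints(np.array(uv,float).reshape(-1,1,2),c['K'],dist(c))[:,0]
    d=np.c_[n,np.ones(len(n))]@F
    W=c['world_to_cam']; d=d@W[:3,:3]; o=-W[:3,:3].T@W[:3,3]
    return o,d
def onz(c,uv,z):
    o,d=ray(c,uv); return o+d*((z-o[2])/d[:,2])[:,None]
def tri(obs):  # list of (c,uv)
    A=np.zeros((3,3));b=np.zeros(3)
    for c,uv in obs:
        o,d=ray(c,[uv]); d=d[0]/np.linalg.norm(d[0]); M=np.eye(3)-np.outer(d,d); A+=M;b+=M@o
    return np.linalg.solve(A,b)
E
python3 - <<'E'
import cv2
a=cv2.imread('pics/scene0.png');b=cv2.imread('pics/side0.png')
cv2.imwrite('pics/z1.png',cv2.resize(a[235:325,380:520],None,fx=5.5,fy=5.5,interpolation=cv2.INTER_CUBIC))
cv2.imwrite('pics/z2.png',cv2.resize(a[205:285,210:330],None,fx=6,fy=6,interpolation=cv2.INTER_CUBIC))
cv2.imwrite('pics/z3.png',cv2.resize(b[155:230,255:365],None,fx=7,fy=7,interpolation=cv2.INTER_CUBIC))
cv2.imwrite('pics/z4.png',cv2.resize(b[245:365,300:380],None,fx=5,fy=5,interpolation=cv2.INTER_CUBIC))
E
```

```text
(no output)
```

View pics/z1.png

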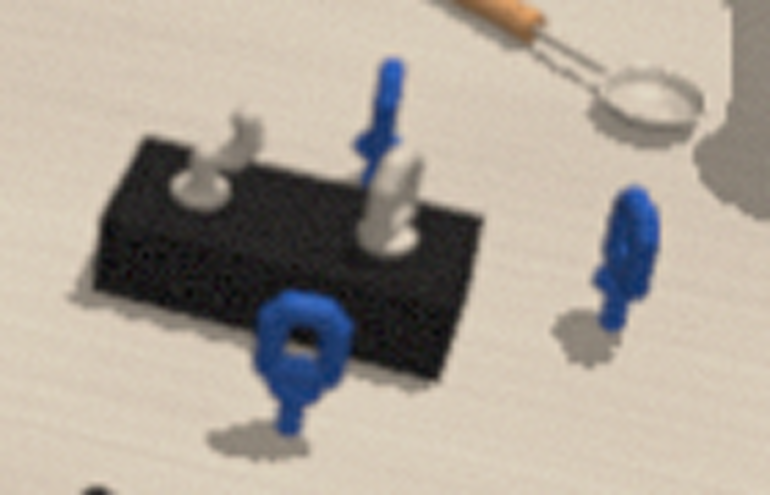

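View pics/z2.png

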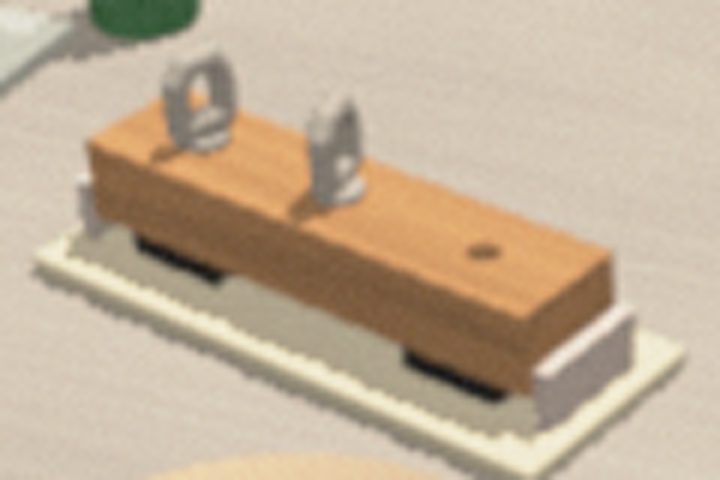

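View pics/z3.png

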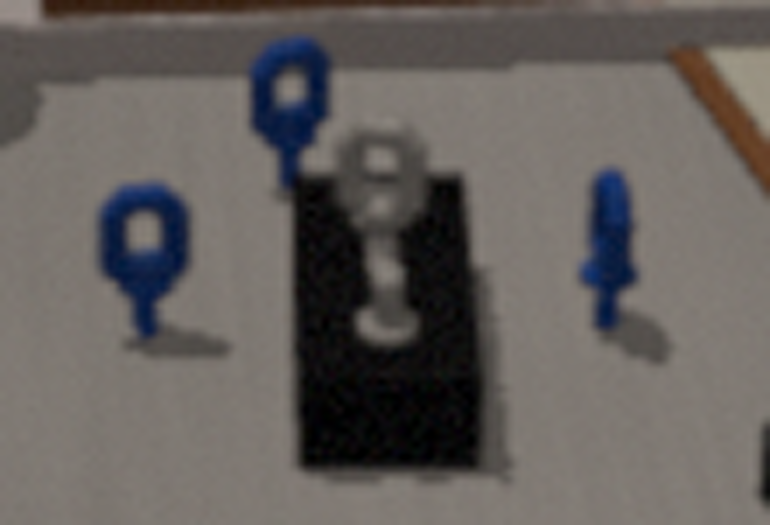

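View pics/z4.png

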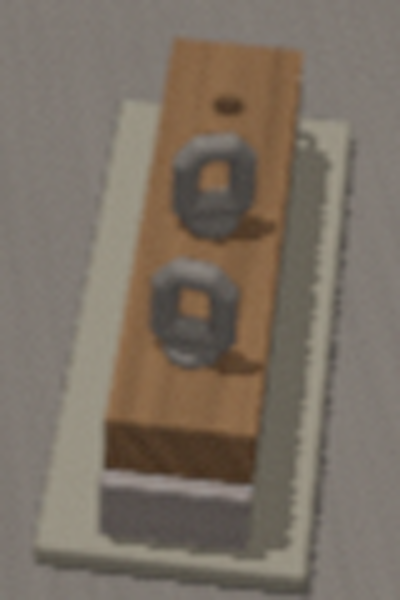

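```bash
python3 - <<'E'
from bench import arm
from h import *
s=arm.get_calibration('scene');d=arm.get_calibration('side')
Z1=lambda u,v:(u/5.5+380-.4,v/5.5+235-.4)
Z2=lambda u,v:(u/6+210-.4,v/6+205-.4)
Z3=lambda u,v:(u/7+255-.4,v/7+155-.4)
Z4=lambda u,v:(u/5+300-.4,v/5+245-.4)
print('block top corners scene',onz(s,[Z1(148,137),Z1(482,218),Z1(455,302),Z1(103,215)],.04).round(4))
print('block top corners side',onz(d,[Z3(298,178),Z3(462,178),Z3(480,372),Z3(300,372)],.04).round(4))
print('hook collar',onz(s,[Z1(201,190)],.042), onz(d,[Z3(387,325)],.042))
print('loop collar',onz(s,[Z1(388,238)],.042),onz(d,[Z3(382,180)],.068))
print('loop top tri',tri([(s,Z1(402,155)),(d,Z3(382,128))]))
print('hole',onz(s,[Z2(485,252)],.066),onz(d,[Z4(229,105)],.066))
print('rail top',onz(s,[Z2(90,143),Z2(165,98),Z2(612,258),Z2(530,318)],.066).round(4))
print('rail top',onz(d,[Z4(175,38),Z4(302,52),Z4(257,435),Z4(106,422)],.066).round(4))
print('blue', onz(s,[Z1(372,180),Z1(613,325),Z1(288,430)],0), onz(d,[Z3(148,335),Z3(290,185),Z3(606,325)],0))
E
```

```text
block top corners scene [[0.5104 0.1449 0.04  ]
 [0.52   0.2912 0.04  ]
 [0.583  0.2875 0.04  ]
 [0.5756 0.1401 0.04  ]]
block top corners side [[0.5172 0.2895 0.04  ]
 [0.5826 0.2851 0.04  ]
 [0.5737 0.1443 0.04  ]
 [0.5068 0.149  0.04  ]]
hook collar [[0.5452646 0.1757554 0.042    ]] [[0.54191201 0.17588854 0.042     ]]
loop collar [[0.55153899 0.25601533 0.042     ]] [[0.54563047 0.23876761 0.068     ]]
loop top tri [0.54702505 0.25553018 0.0813415 ]
hole [[ 0.59566108 -0.13002615  0.066     ]] [[ 0.59124361 -0.13160102  0.066     ]]
rail top [[ 0.5771 -0.334   0.066 ]
 [ 0.5296 -0.3243  0.066 ]
 [ 0.5811 -0.079   0.066 ]
 [ 0.6334 -0.0921  0.066 ]]
rail top [[ 0.5735 -0.0811  0.066 ]
 [ 0.63   -0.0959  0.066 ]
 [ 0.5727 -0.3369  0.066 ]
 [ 0.5147 -0.3249  0.066 ]]
blue [[0.4492032  0.24010484 0.        ]
 [0.52081882 0.35186902 0.        ]
 [0.63794843 0.23456035 0.        ]] [[0.45426071 0.24047602 0.        ]
 [0.51897268 0.35121778 0.        ]
 [0.63561601 0.23500038 0.        ]]
```

```bash
cat >> h.py <<'E'
def state(arm):
    s=arm.observe(); q=s['tcp_rot']; Rt=R.from_quat([q[1],q[2],q[3],q[0]]); return s,s['position'],Rt
def plan(arm,target,yaw=None):
    """shift in tool axes (cm) and turn about tool x (deg) so that tool y points at yaw (world)"""
    s,p,Rt=state(arm); M=Rt.as_matrix()
    print('t',round(s['t'],2),'p',p.round(4),'toolx',M[:,0].round(3),'tooly yaw deg',round(np.degrees(np.arctan2(M[1,1],M[0,1])),1),'q',s['joint_positions'].round(3),'F',s['force'].round(1),'T',s['wrist_torque'].round(2),'gap',round(s['finger_gap'],4))
    print('shift cm (tool xyz, before turn)',(100*M.T@(np.array(target)-p)).round(2))
    # level: rotvec making toolx exactly down
    if yaw is not None:
        y=np.array([np.cos(yaw),np.sin(yaw),0]);x=np.array([0,0,-1.]);T=np.c_[x,y,np.cross(x,y)]
        print('turn deg',np.degrees(R.from_matrix(M.T@T).as_rotvec()).round(2))
E
python3 - <<'E'
from bench import arm
from h import *
s,p,Rt=state(arm);M=Rt.as_matrix();print(M.round(3))
W=arm.get_calibration('wrist')['world_to_cam'];C=-W[:3,:3].T@W[:3,3]
print('cam in tool',M.T@(C-p),'look',M.T@(-W[2,:3]), 'right', M.T@W[0,:3])
S=arm.get_calibration('scene')['world_to_cam'];print(-S[:3,:3].T@S[:3,3])
S=arm.get_calibration('side')['world_to_cam'];print(-S[:3,:3].T@S[:3,3])
# where cam centre ray hits z=.07 relative to TCP at tcp z=.25
E
```

```text
[[-0.    -0.333 -0.943]
 [-0.001 -0.943  0.333]
 [-1.     0.001 -0.   ]]
cam in tool [-0.14275652  0.00182896 -0.08081865] look [9.48124519e-01 3.63980915e-04 3.17898983e-01] right [-5.88034627e-04  9.99999642e-01  6.08838891e-04]
[1.40843765 0.29236366 0.64867269]
[ 0.39736075 -1.17656858  0.91301638]
```

```bash
python3 - <<'E'
from bench import arm
from h import *
plan(arm,[.548,.255,.23],0)
E
```

```text
t 0.15 p [0.1998 0.5655 0.2305] toolx [-0.    -0.001 -1.   ] tooly yaw deg -109.5 q [ 1.565  0.041  0.084 -0.    -1.615 -0.334] F [ 0.3 -0.1  0.6] T [ 0.09 -0.02  0.03] gap 0.0855
shift cm (tool xyz, before turn) [  0.08  17.67 -43.17]
turn deg [-1.0947e+02  7.0000e-02 -6.0000e-02]
```

Emit:
{"name": "jog_arm", "arguments": {"increments": [[[-1, 0, 1.47, -3.6, 0, 0, 0], [-1, 0, 1.47, -3.6, 0, 0, 0], [-1, 0, 1.47, -3.6, 0, 0, 0], [-1, 0, 1.47, -3.6, 0, 0, 0], [-1, 0, 1.47, -3.6, 0, 0, 0], [-1, 0, 1.47, -3.6, 0, 0, 0], [-1, 0, 1.47, -3.6, 0, 0, 0], [-1, 0, 1.47, -3.6, 0, 0, 0]]]}}

```text
t: 0.95
position: [0.4332, 0.3575, 0.2311]
tcp_rot: [0.119, -0.697, 0.12, 0.697]
force: [0.4, 0.4, 0.4]
finger_gap: 0.0855
```

Emit:
{"name": "jog_arm", "arguments": {"increments": [[[-1, 0, 1.47, -3.6, 0, 0, 0], [-1, 0, 1.47, -3.6, 0, 0, 0], [-1, 0, 1.47, -3.6, 0, 0, 0], [-1, 0, 1.47, -3.6, 0, 0, 0], [-1, 0, 0, 0, 0, 0, 0], [-1, 0, 0, 0, 0, 0, 0]]]}}

```text
t: 1.55
position: [0.5488, 0.2547, 0.2306]
tcp_rot: [0.12, -0.696, 0.121, 0.697]
force: [-0.1, -0.2, 0.6]
finger_gap: 0.0852
```

```bash
python3 - <<'E'
from bench import arm
from h import *
plan(arm,[.548,.255,.23],0)
c=arm.get_calibration('wrist'); im=arm.camera('wrist'); cv2.imwrite('pics/w1.png',im)
import pickle; pickle.dump(c,open('w1.pkl','wb'))
for P in ([.548,.2555,.04],[.548,.2555,.086]): print(proj(c,P))
E
```

```text
t 1.55 p [0.5488 0.2547 0.2306] toolx [-0.001 -0.001 -1.   ] tooly yaw deg -109.6 q [ 0.765  0.054  0.098 -0.    -1.616  0.464] F [-0.1 -0.2  0.6] T [0.09 0.03 0.04] gap 0.0852
shift cm (tool xyz, before turn) [ 0.06 -0.01  0.08]
turn deg [-1.0958e+02  8.0000e-02  1.0000e-02]
[[309.96462689 205.67022327]]
[[309.6310689  219.16100731]]
```

View pics/w1.png

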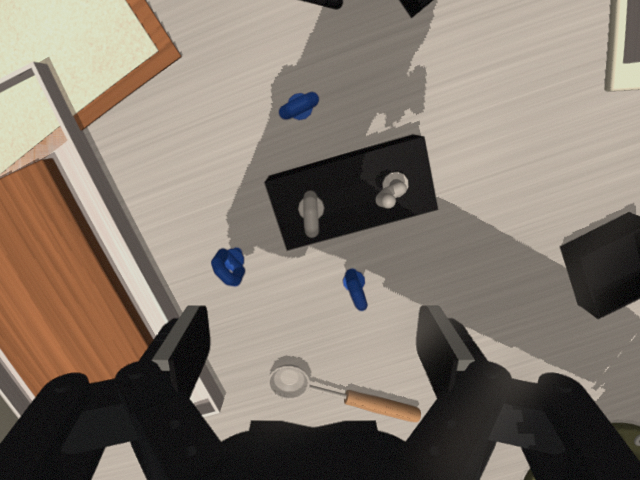

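The wrist view shows the loop screw, seen edge-on from above, at about (311,213). The hook is at (392,188). The block is around both, with blue decoys at (298,105), (229,266) and (355,288).

```bash
python3 - <<'E'
import cv2
a=cv2.imread('pics/w1.png')
cv2.imwrite('pics/z5.png',cv2.resize(a[160:270,260:370],None,fx=5,fy=5,interpolation=cv2.INTER_CUBIC))
E
```

```text
(no output)
```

View pics/z5.png

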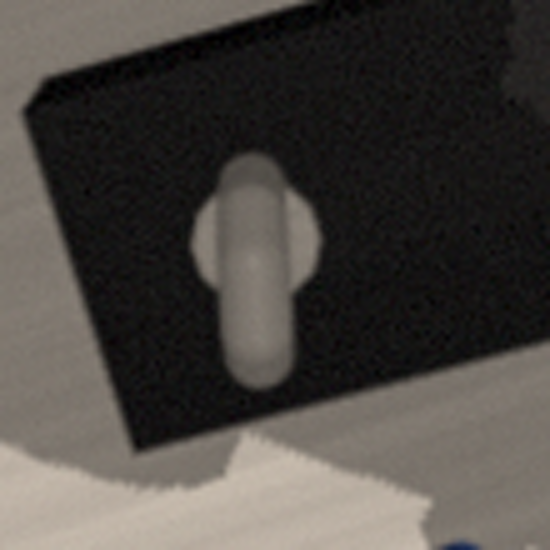

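```bash
python3 - <<'E'
from h import *
import pickle
from scipy.optimize import least_squares
c=pickle.load(open('w1.pkl','rb'))
im=cv2.imread('pics/w1.png')
Z=lambda u,v:(u/5+260-.4,v/5+160-.4)
print('collar xy',onz(c,[Z(257,242)],.044))
# silhouette model of loop as capsule ring points
def model(x,y,a):
    pts=[]
    for t in np.linspace(0,2*np.pi,60,endpoint=False):
        cx,cz=12*np.cos(t),4+6+15+15*np.sin(t)   # ring centreline semi-axes
        for f in np.linspace(0,2*np.pi,16,endpoint=False):
            n=np.array([np.cos(t),np.sin(t)])
            pts.append([cx+6*np.cos(f)*n[0],6*np.sin(f),cz+6*np.cos(f)*n[1]])
    for f in np.linspace(0,2*np.pi,60): 
        pts.append([12*np.cos(f),12*np.sin(f),4]);pts.append([12*np.cos(f),12*np.sin(f),0])
    p=np.array(pts)/1000
    return np.c_[x+np.cos(a)*p[:,0]-np.sin(a)*p[:,1],y+np.sin(a)*p[:,0]+np.cos(a)*p[:,1],.04+p[:,2]]
g=im.astype(float).mean(2); roi=np.zeros_like(g); roi[185:243,294:330]=1
mask=((g>70)*roi).astype(np.uint8)
n,l,st,ce=cv2.connectedComponentsWithStats(mask); k=1+np.argmax(st[1:,4]); mask=(l==k).astype(np.uint8); print(st[k],ce[k])
from scipy.optimize import minimize
S=8
big=cv2.resize(mask[170:250,280:345]*255,None,fx=S,fy=S,interpolation=cv2.INTER_LINEAR)>127
def render(v):
    x,y,a=v; uv=proj(c,model(x,y,a)); uv=(uv-[280-.5,170-.5])*S
    m=np.zeros(big.shape,np.uint8)
    ringN=60*16
    cv2.fillConvexPoly(m,cv2.convexHull(uv[:ringN].astype(np.int32)),1)
    cv2.fillConvexPoly(m,cv2.convexHull(uv[ringN:].astype(np.int32)),1)
    return m>0
f=lambda v:(render([v[0]/1000,v[1]/1000,np.radians(v[2])])^big).sum()
best=None
for a in range(0,180,10):
    r=f([548.5,255.5,a]); 
    if best is None or r<best[0]: best=(r,a)
print(best)
r=minimize(f,[548.5,255.5,best[1]],method='Nelder-Mead',options=dict(initial_simplex=[[548.5,255.5,best[1]],[550.5,255.5,best[1]],[548.5,257.5,best[1]],[548.5,255.5,best[1]+8]]))
print(r.x,r.fun,big.sum())
o=np.dstack([render([r.x[0]/1000,r.x[1]/1000,np.radians(r.x[2])])*255,big*255,big*0]).astype(np.uint8); cv2.imwrite('pics/fit.png',o)
E
```

```text
collar xy [[0.5465088  0.25499109 0.044     ]]
[298 191  26  46 751] [310.7976032  212.40213049]
(np.int64(9422), 170)
[546.02194564 255.44458144 162.99922992] 4625.0 48040
```

View pics/fit.png

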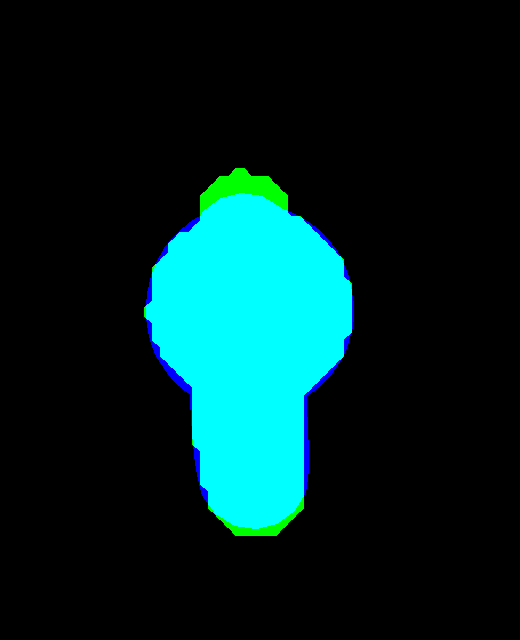

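```bash
python3 - <<'E'
from h import *
import pickle
from scipy.optimize import minimize
c=pickle.load(open('w1.pkl','rb')); im=cv2.imread('pics/w1.png')
def ring(e):
    pts=[]
    t=np.linspace(0,2*np.pi,120,endpoint=False)
    se=lambda v:np.sign(v)*abs(v)**e
    cx,cz=12*se(np.cos(t)),25+15*se(np.sin(t))
    for f in np.linspace(0,2*np.pi,16,endpoint=False):
        pts.append(np.c_[cx+6*np.cos(f)*np.cos(t),6*np.sin(f)+0*t,cz+6*np.cos(f)*np.sin(t)])
    f=np.linspace(0,2*np.pi,60)
    pts+= [np.c_[12*np.cos(f),12*np.sin(f),4+0*f],np.c_[12*np.cos(f),12*np.sin(f),0*f]]
    return np.vstack(pts)/1000
g=im.astype(float).mean(2); roi=np.zeros_like(g); roi[185:243,294:330]=1
gb=cv2.resize(g[170:250,280:345],None,fx=8,fy=8,interpolation=cv2.INTER_CUBIC); rb=cv2.resize(roi[170:250,280:345],None,fx=8,fy=8,interpolation=cv2.INTER_NEAREST)
for th in (60,75):
  m=((gb>th)*rb).astype(np.uint8); n,l,st,ce=cv2.connectedComponentsWithStats(m); big=l==1+np.argmax(st[1:,4])
  for e in (1,.7,.55):
    P=ring(e)
    def render(v):
        x,y,a=v[0]/1000,v[1]/1000,np.radians(v[2])
        w=np.c_[x+np.cos(a)*P[:,0]-np.sin(a)*P[:,1],y+np.sin(a)*P[:,0]+np.cos(a)*P[:,1],.04+P[:,2]]
        uv=(proj(c,w)+.5-[280,170])*8-.5; o=np.zeros(big.shape,np.uint8); N=len(P)-120
        for q in (uv[:N],uv[N:]): cv2.fillConvexPoly(o,cv2.convexHull(np.round(q).astype(np.int32)),1)
        return o>0
    f=lambda v:(render(v)^big).sum()
    r=min((minimize(f,[546,255.4,a],method='Nelder-Mead',options=dict(initial_simplex=[[546,255.4,a],[548,255.4,a],[546,257.4,a],[546,255.4,a+8]])) for a in (155,163,170)),key=lambda r:r.fun)
    print(th,e,r.x.round(2),r.fun,big.sum())
E
```

```text
60 1 [546.23 255.32 163.37] 4308.0 50331
60 0.7 [546.22 255.29 163.48] 3098.0 50331
60 0.55 [546.33 255.29 163.42] 2465.0 50331
75 1 [545.69 255.45 162.9 ] 4410.0 47002
75 0.7 [545.97 255.25 161.54] 3973.0 47002
75 0.55 [546.63 255.16 163.05] 3770.0 47002
```

Emit:
{"name": "jog_arm", "arguments": {"increments": [[[-1, 0, 0, 0, 8.5, 0, 0], [-1, 0, 0, 0, 8.5, 0, 0], [-1, 0, 0, 0, 8.5, 0, 0], [-1, 0, 0, 0, 8.5, 0, 0], [-1, 0, 0, 0, 8.5, 0, 0], [-1, 0, 0, 0, 8.5, 0, 0], [-1, 0, 0, 0, 8.5, 0, 0], [-1, 0, 0, 0, 8.5, 0, 0]]]}}

```text
t: 2.4
position: [0.5475, 0.2566, 0.2315]
tcp_rot: [0.49, -0.51, 0.49, 0.51]
force: [-0.6, -0.3, 0.0]
finger_gap: 0.0851
```

Emit:
{"name": "jog_arm", "arguments": {"increments": [[[-1, 0, 0, 0, 8.5, 0, 0], [-1, 0, 0, 0, 8.5, 0, 0], [-1, 0, 0, 0, 8.5, 0, 0], [-1, 0, 0, 0, 8.5, 0, 0], [-1, 0, 0, 0, 8.5, 0, 0], [-1, 0, 0, 0, 8.5, 0, 0], [-1, 0, 0, 0, 8.5, 0, 0], [-1, 0, 0, 0, 8.5, 0, 0]]]}}

```text
t: 3.2
position: [0.5475, 0.2566, 0.2315]
tcp_rot: [0.691, -0.149, 0.691, 0.149]
force: [1.0, -0.2, 0.6]
finger_gap: 0.0855
```

Emit:
{"name": "jog_arm", "arguments": {"increments": [[[-1, 0, 0, 0, 8.5, 0, 0], [-1, 0, 0, 0, 8.5, 0, 0], [-1, 0, 0, 0, 8.5, 0, 0], [-1, 0, 0, 0, 8.5, 0, 0], [-1, 0, 0, 0, 8.5, 0, 0], [-1, 0, 0, 0, 1.5, 0, 0], [-1, 0, 0, 0, 0, 0, 0], [-1, 0, 0, 0, 0, 0, 0]]]}}

```text
t: 4.0
position: [0.5481, 0.2558, 0.2314]
tcp_rot: [0.697, 0.118, 0.697, -0.118]
force: [0.3, 0.3, 0.7]
finger_gap: 0.0859
```

```bash
python3 - <<'E'
from bench import arm
from h import *
plan(arm,[.548,.255,.23],0)
c=arm.get_calibration('wrist'); im=arm.camera('wrist'); cv2.imwrite('pics/w2.png',im)
import pickle; pickle.dump(c,open('w2.pkl','wb'))
for P in ([.5463,.2553,.04],[.5463,.2553,.086]): print(proj(c,P))
u,v=proj(c,[.5463,.2553,.05])[0].astype(int)
cv2.imwrite('pics/z6.png',cv2.resize(im[v-55:v+55,u-55:u+55],None,fx=5,fy=5,interpolation=cv2.INTER_CUBIC));print(u,v)
E
```

```text
t 4.0 p [0.5481 0.2558 0.2314] toolx [ 0.  0. -1.] tooly yaw deg 70.7 q [ 0.768  0.053  0.098 -0.    -1.616 -2.674] F [0.3 0.3 0.7] T [-0.01  0.01 -0.  ] gap 0.0859
shift cm (tool xyz, before turn) [ 0.14 -0.08  0.02]
turn deg [ 7.074e+01 -0.000e+00 -1.000e-02]
[[313.81174751 205.29873789]]
[[313.93060676 218.48167952]]
313 207
```

View pics/z6.png

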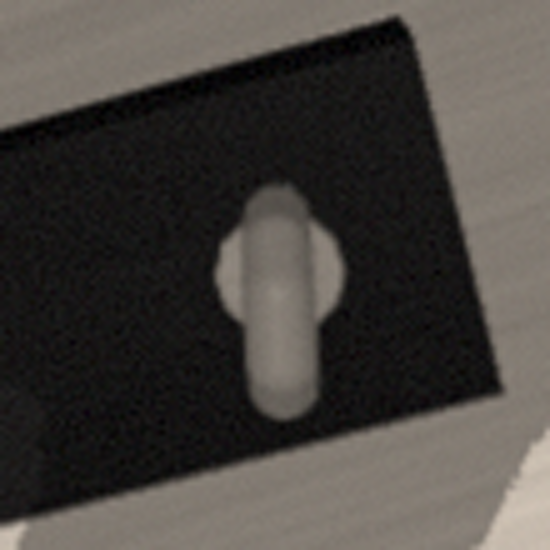

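The turned view shows the same screw at about (313,207), and its loop is edge-on again.

```bash
cat > fit.py <<'E'
from h import *
import pickle
from scipy.optimize import minimize
t=np.linspace(0,2*np.pi,120,endpoint=False); se=lambda v,e=.55:np.sign(v)*abs(v)**e
pts=[np.c_[12*se(np.cos(t))+6*np.cos(f)*np.cos(t),6*np.sin(f)+0*t,25+15*se(np.sin(t))+6*np.cos(f)*np.sin(t)] for f in np.linspace(0,2*np.pi,16,endpoint=False)]
f_=np.linspace(0,2*np.pi,60)
pts+=[np.c_[12*np.cos(f_),12*np.sin(f_),4+0*f_],np.c_[12*np.cos(f_),12*np.sin(f_),0*f_]]
P=np.vstack(pts)/1000
def fit(c,im,th=60,z0=.04,x0=(546,255.4)):
    u,v=proj(c,[x0[0]/1e3,x0[1]/1e3,z0+.015])[0].astype(int); A,B=u-33,v-40
    g=im.astype(float).mean(2); roi=np.zeros_like(g); roi[v-22:v+34,u-18:u+18]=1
    gb=cv2.resize(g[B:B+80,A:A+66],None,fx=8,fy=8,interpolation=cv2.INTER_CUBIC); rb=cv2.resize(roi[B:B+80,A:A+66],None,fx=8,fy=8,interpolation=cv2.INTER_NEAREST)
    m=((gb>th)*rb).astype(np.uint8); n,l,st,ce=cv2.connectedComponentsWithStats(m); big=l==1+np.argmax(st[1:,4])
    def render(v):
        x,y,a=v[0]/1000,v[1]/1000,np.radians(v[2])
        w=np.c_[x+np.cos(a)*P[:,0]-np.sin(a)*P[:,1],y+np.sin(a)*P[:,0]+np.cos(a)*P[:,1],z0+P[:,2]]
        uv=(proj(c,w)+.5-[A,B])*8-.5; o=np.zeros(big.shape,np.uint8); N=len(P)-120
        for q in (uv[:N],uv[N:]): cv2.fillConvexPoly(o,cv2.convexHull(np.round(q).astype(np.int32)),1)
        return o>0
    f=lambda v:(render(v)^big).sum()
    r=min((minimize(f,[*x0,a],method='Nelder-Mead',options=dict(initial_simplex=[[*x0,a],[x0[0]+2,x0[1],a],[x0[0],x0[1]+2,a],[*x0,a+8]])) for a in (155,163,170)),key=lambda r:r.fun)
    return r.x,r.fun,big.sum()
E
python3 - <<'E'
from fit import *
for n in '12':
    c=pickle.load(open(f'w{n}.pkl','rb')); im=cv2.imread(f'pics/w{n}.png')
    for th in (50,60,70): print(n,th,fit(c,im,th))
E
```

```text
1 50 (array([546.31015706, 255.31863383, 163.97401247]), np.float64(2769.0), np.int64(52139))
1 60 (array([546.33070799, 255.28571653, 163.41956291]), np.float64(2465.0), np.int64(50331))
1 70 (array([546.63134813, 255.14442472, 163.37130602]), np.float64(2990.0), np.int64(48420))
2 50 (array([546.56809752, 254.94861852, 163.36830456]), np.float64(2908.0), np.int64(52045))
2 60 (array([546.44916703, 254.95430097, 163.58507184]), np.float64(2495.0), np.int64(50333))
2 70 (array([546.3515293 , 254.98271439, 164.11173252]), np.float64(2847.0), np.int64(48590))
```

Emit:
{"name": "jog_arm", "arguments": {"increments": [[[0, 0, 0, 0, -2.9, 0, 0], [0, 3, -0.12, -0.14, 0, 0, 0], [0, 4, 0, 0, 0, 0, 0], [0, 4, 0, 0, 0, 0, 0], [0, 0, 0, 0, 0, 0, 0], [0, 0, 0, 0, 0, 0, 0]]], "force": 40}}

```text
t: 4.65
position: [0.547, 0.2544, 0.1222]
tcp_rot: [0.7, 0.101, 0.7, -0.102]
force: [0.6, 0.2, 1.1]
finger_gap: 0.0426
```

```bash
python3 - <<'E'
from bench import arm
from h import *
plan(arm,[.5464,.2551,.05],np.radians(73.6))
im=arm.camera('wrist'); cv2.imwrite('pics/w3.png',im)
E
```

```text
t 4.65 p [0.547  0.2544 0.1222] toolx [ 0.    -0.001 -1.   ] tooly yaw deg 73.5 q [ 7.680e-01  6.400e-02 -9.000e-02  1.000e-03 -1.418e+00 -2.627e+00] F [0.6 0.2 1.1] T [-0.01 -0.03 -0.02] gap 0.0426
shift cm (tool xyz, before turn) [ 7.22  0.06 -0.09]
turn deg [-0.11  0.04  0.07]
```

View pics/w3.png

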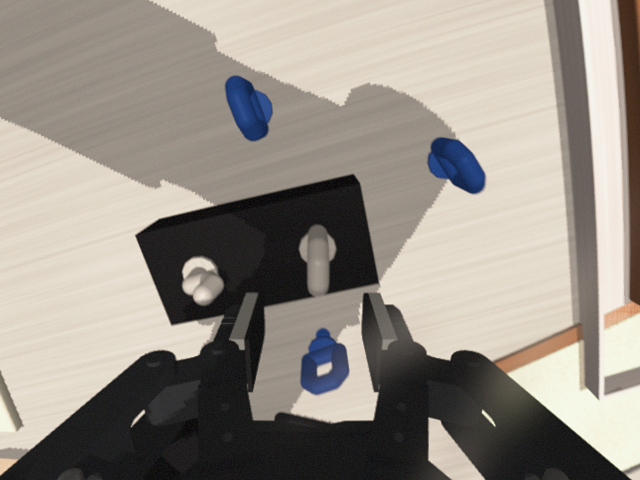

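The loop sits between the pads at about (318,260), and the finger pads are at columns 250 and 372. I'll go down and grip.

Emit:
{"name": "jog_arm", "arguments": {"increments": [[[0, 3, 0.03, -0.06, 0, 0, 0], [0, 3, 0, 0, 0, 0, 0], [0, 1.2, 0, 0, 0, 0, 0], [0, 0, 0, 0, 0, 0, 0], [0, 0, 0, 0, 0, 0, 0]]]}}

```text
t: 5.2
position: [0.5475, 0.2557, 0.0519]
tcp_rot: [0.701, 0.102, 0.699, -0.101]
force: [0.2, 0.3, 0.0]
finger_gap: 0.0432
```

```bash
python3 - <<'E'
from bench import arm
from h import *
plan(arm,[.5464,.2551,.05],np.radians(73.6))
c=arm.get_calibration('wrist'); im=arm.camera('wrist'); cv2.imwrite('pics/w4.png',im)
import pickle; pickle.dump(c,open('w4.pkl','wb'))
plan(arm,[.5464,.2551,.05],np.radians(73.6))
E
```

```text
t 5.2 p [0.5475 0.2557 0.0519] toolx [ 0.003  0.001 -1.   ] tooly yaw deg 73.5 q [ 7.690e-01  1.010e-01 -1.800e-01  1.000e-03 -1.286e+00 -2.629e+00] F [0.2 0.3 0. ] T [-0.03 -0.    0.01] gap 0.0432
shift cm (tool xyz, before turn) [ 0.19 -0.09 -0.09]
turn deg [-0.14  0.15 -0.11]
t 5.25 p [0.5476 0.2558 0.0521] toolx [ 0.003  0.002 -1.   ] tooly yaw deg 73.5 q [ 7.690e-01  1.010e-01 -1.800e-01  1.000e-03 -1.286e+00 -2.629e+00] F [ 0.3  0.7 -0.9] T [ 0.03 -0.02  0.04] gap 0.0424
shift cm (tool xyz, before turn) [ 0.21 -0.1  -0.1 ]
turn deg [-0.15  0.16 -0.15]
```

View pics/w4.png

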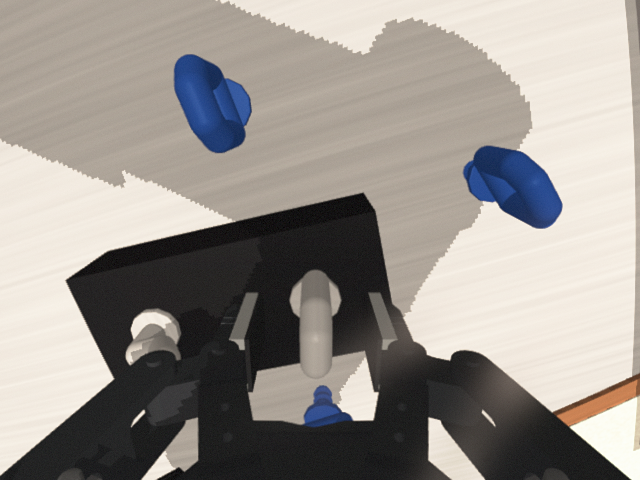

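```bash
python3 - <<'E'
from h import *
import pickle
c=pickle.load(open('w4.pkl','rb'))
print(onz(c,[(315.5,297)],.044), proj(c,[[.5464,.2551,.044],[.5464,.2551,.086]]))
E
```

```text
[[0.54503204 0.25574924 0.044     ]] [[314.98965385 299.89173605]
 [315.82761829 356.74152495]]
```

The loop is between the pads, with its collar at about (316,298). That agrees with the fit, so I'll correct by 1 mm and grip.

Emit:
{"name": "jog_arm", "arguments": {"increments": [[[0, 0.2, -0.1, -0.1, -0.15, 0.15, -0.1], [0, 0, 0, 0, 0, 0, 0], [0, 0, 0, 0, 0, 0, 0]]]}}

```text
t: 5.55
position: [0.5452, 0.2546, 0.0479]
tcp_rot: [0.699, 0.101, 0.701, -0.101]
force: [-0.3, 0.1, -0.2]
finger_gap: 0.0427
```

```bash
python3 - <<'E'
from bench import arm
from h import *
plan(arm,[.5464,.2551,.05],np.radians(73.6))
E
```

```text
t 5.55 p [0.5452 0.2546 0.0479] toolx [-0.002 -0.001 -1.   ] tooly yaw deg 73.6 q [ 7.690e-01  1.030e-01 -1.850e-01 -1.000e-03 -1.285e+00 -2.626e+00] F [-0.3  0.1 -0.2] T [-0.04  0.03 -0.02] gap 0.0427
shift cm (tool xyz, before turn) [-0.21  0.09  0.1 ]
turn deg [-0.02 -0.12  0.07]
```

Emit:
{"name": "jog_arm", "arguments": {"increments": [[[0, 0, 0, 0, 0, 0, 0], [0, 0, 0, 0, 0, 0, 0]]]}}

```text
t: 5.75
position: [0.5451, 0.2544, 0.0474]
tcp_rot: [0.699, 0.1, 0.701, -0.101]
force: [0.6, 0.1, -0.6]
finger_gap: 0.0428
```

Emit:
{"name": "jog_arm", "arguments": {"increments": [[[0, 0, 0, 0, 0, 0, 0]]]}}

```text
t: 5.85
position: [0.545, 0.2544, 0.0473]
tcp_rot: [0.699, 0.1, 0.701, -0.101]
force: [-1.0, -0.7, -0.1]
finger_gap: 0.0428
```

Emit:
{"name": "jog_arm", "arguments": {"increments": [[[0, -0.12, 0.06, 0.06, 0, 0, 0], [0, 0, 0, 0, 0, 0, 0], [0, 0, 0, 0, 0, 0, 0]]]}}

```text
t: 6.15
position: [0.5459, 0.2548, 0.0485]
tcp_rot: [0.699, 0.1, 0.701, -0.101]
force: [0.6, -0.2, 0.8]
finger_gap: 0.0429
```

```bash
python3 - <<'E'
from bench import arm
from h import *
plan(arm,[.5464,.2551,.05],np.radians(73.6))
E
```

```text
t 6.15 p [0.5459 0.2548 0.0485] toolx [-0.003 -0.001 -1.   ] tooly yaw deg 73.6 q [ 7.680e-01  1.050e-01 -1.820e-01 -1.000e-03 -1.287e+00 -2.625e+00] F [ 0.6 -0.2  0.8] T [ 0.02 -0.01 -0.03] gap 0.0429
shift cm (tool xyz, before turn) [-0.15  0.04  0.05]
turn deg [-0.02 -0.14  0.1 ]
```

Emit:
{"name": "jog_arm", "arguments": {"increments": [[[0, -0.05, 0.04, 0.05, 0, -0.12, 0.08], [0, 0, 0, 0, 0, 0, 0], [1, 0, 0, 0, 0, 0, 0], [1, 0, 0, 0, 0, 0, 0], [1, 0, 0, 0, 0, 0, 0], [1, 0, 0, 0, 0, 0, 0], [1, 0, 0, 0, 0, 0, 0], [1, 0, 0, 0, 0, 0, 0]]], "force": 90}}

```text
t: 6.95
position: [0.5465, 0.2554, 0.0492]
tcp_rot: [0.7, 0.101, 0.7, -0.101]
force: [0.8, 2.1, 1.2]
finger_gap: 0.0109
```

```bash
python3 - <<'E'
from bench import arm
from h import *
plan(arm,[.5464,.2551,.05],np.radians(73.6))
im=arm.camera('wrist'); cv2.imwrite('pics/w5.png',im)
E
```

```text
t 6.95 p [0.5465 0.2554 0.0492] toolx [-0.  0. -1.] tooly yaw deg 73.6 q [ 0.769  0.104 -0.182 -0.    -1.285 -2.626] F [0.8 2.1 1.2] T [ 0.66 -0.19 -0.01] gap 0.0109
shift cm (tool xyz, before turn) [-0.08 -0.03 -0.01]
turn deg [-0.01 -0.01 -0.01]
```

View pics/w5.png

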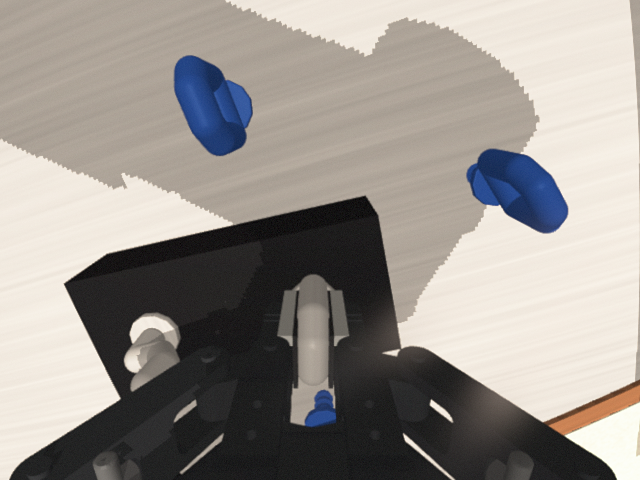

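Emit:
{"name": "jog_arm", "arguments": {"increments": [[[1, -1, 0, 0, 0, 0, 0], [1, -3, 0, 0, 0, 0, 0], [1, -3.5, 0, 0, 0, 0, 0], [1, -3.5, 0, 0, 0, 0, 0], [1, -3, 0, 0, 0, 0, 0], [1, 0, 0, 0, 0, 0, 0]]]}}

```text
t: 7.6
position: [0.548, 0.2552, 0.1945]
tcp_rot: [0.702, 0.102, 0.698, -0.1]
force: [0.3, -0.1, -0.5]
finger_gap: 0.0111
```

```bash
python3 - <<'E'
from bench import arm
from h import *
plan(arm,[.593,-.131,.195],np.radians(73.6))
E
```

```text
t 7.6 p [0.548  0.2552 0.1945] toolx [ 0.006  0.003 -1.   ] tooly yaw deg 73.6 q [ 7.680e-01  4.500e-02  2.300e-02  2.000e-03 -1.542e+00 -2.626e+00] F [ 0.3 -0.1 -0.5] T [-0.01 -0.09 -0.02] gap 0.0111
shift cm (tool xyz, before turn) [ -0.13 -35.77  15.25]
turn deg [-0.03  0.27 -0.25]
```

Emit:
{"name": "jog_arm", "arguments": {"increments": [[[1, 0, -3.58, 1.52, 0, 0, 0], [1, 0, -3.58, 1.52, 0, 0, 0], [1, 0, -3.58, 1.52, 0, 0, 0], [1, 0, -3.58, 1.52, 0, 0, 0], [1, 0, -3.58, 1.52, 0, 0, 0], [1, 0, -3.58, 1.52, 0, 0, 0], [1, 0, -3.58, 1.52, 0, 0, 0], [1, 0, -3.58, 1.52, 0, 0, 0]]]}}

```text
t: 8.4
position: [0.5813, -0.0557, 0.1878]
tcp_rot: [0.699, 0.101, 0.701, -0.101]
force: [0.6, 0.4, -0.5]
finger_gap: 0.0112
```

Emit:
{"name": "jog_arm", "arguments": {"increments": [[[1, 0, -3.58, 1.52, 0, 0, 0], [1, 0, -3.58, 1.52, 0, 0, 0], [1, 0, 0, 0, 0, 0, 0], [1, 0, 0, 0, 0, 0, 0]]]}}

```text
t: 8.8
position: [0.5902, -0.1322, 0.1875]
tcp_rot: [0.698, 0.102, 0.701, -0.102]
force: [0.7, 1.0, -1.5]
finger_gap: 0.0107
```

```bash
python3 - <<'E'
from bench import arm
from h import *
plan(arm,[.593,-.131,.195],np.radians(73.6))
c=arm.get_calibration('wrist'); im=arm.camera('wrist'); cv2.imwrite('pics/w6.png',im)
import pickle; pickle.dump(c,open('w6.pkl','wb'))
print(proj(c,[.593,-.131,.066]))
E
```

```text
t 8.8 p [ 0.5902 -0.1322  0.1875] toolx [-0.004 -0.    -1.   ] tooly yaw deg 73.5 q [ 0.11   0.056  0.022 -0.    -1.54  -1.97 ] F [ 0.7  1.  -1.5] T [0.   0.02 0.  ] gap 0.0107
shift cm (tool xyz, before turn) [-0.75  0.2   0.23]
turn deg [-0.14 -0.2   0.06]
[[318.2042616  232.46524792]]
```

View pics/w6.png

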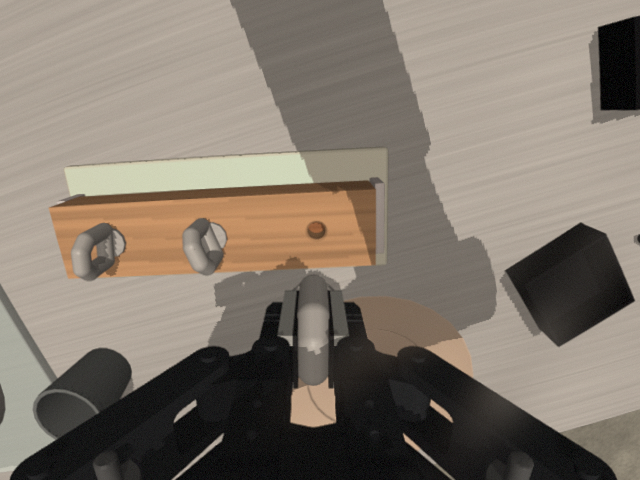

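The wrist view shows the rail with its empty hole at about (316,230). The two fitted loops are at (97,252) and (205,245), and the screw is held upright in the fingers.

```bash
python3 - <<'E'
import cv2
from h import *
import pickle
c=pickle.load(open('w6.pkl','rb'))
a=cv2.imread('pics/w6.png')
cv2.imwrite('pics/z7.png',cv2.resize(a[205:255,290:345],None,fx=10,fy=10,interpolation=cv2.INTER_CUBIC))
print(onz(c,[(315.9,229.9)],.066))
ang=np.linspace(0,2*np.pi,12,endpoint=False)
print((proj(c,np.c_[.593+.007*np.cos(ang),-.131+.007*np.sin(ang),.066+0*ang])).round(1).tolist())
E
```

```text
[[ 0.59054781 -0.13210016  0.066     ]]
[[320.8, 240.8], [324.8, 238.5], [327.1, 234.5], [327.1, 230.0], [324.6, 226.0], [320.4, 223.8], [315.6, 224.0], [311.5, 226.4], [309.2, 230.4], [309.4, 235.0], [311.9, 238.8], [316.0, 241.0]]
```

View pics/z7.png

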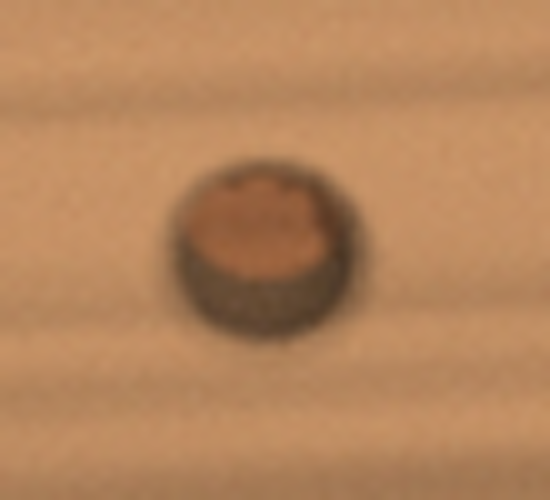

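Emit:
{"name": "jog_arm", "arguments": {"increments": [[[1, 0, 0, 0, -8.5, 0, 0], [1, 0, 0, 0, -8.5, 0, 0], [1, 0, 0, 0, -8.5, 0, 0], [1, 0, 0, 0, -8.5, 0, 0], [1, 0, 0, 0, -8.5, 0, 0], [1, 0, 0, 0, -8.5, 0, 0], [1, 0, 0, 0, -8.5, 0, 0], [1, 0, 0, 0, -8.5, 0, 0]]]}}

```text
t: 9.65
position: [0.5909, -0.1299, 0.1887]
tcp_rot: [0.635, -0.31, 0.636, 0.31]
force: [0.7, 0.0, -1.3]
finger_gap: 0.011
```

Emit:
{"name": "jog_arm", "arguments": {"increments": [[[1, 0, 0, 0, -8.5, 0, 0], [1, 0, 0, 0, -8.5, 0, 0], [1, 0, 0, 0, -8.5, 0, 0], [1, 0, 0, 0, -8.5, 0, 0], [1, 0, 0, 0, -8.5, 0, 0], [1, 0, 0, 0, -8.5, 0, 0], [1, 0, 0, 0, -8.5, 0, 0], [1, 0, 0, 0, -8.5, 0, 0]]]}}

```text
t: 10.45
position: [0.5909, -0.1298, 0.1887]
tcp_rot: [0.353, -0.612, 0.354, 0.613]
force: [0.6, -0.1, -1.6]
finger_gap: 0.0108
```

Emit:
{"name": "jog_arm", "arguments": {"increments": [[[1, 0, 0, 0, -8.5, 0, 0], [1, 0, 0, 0, -8.5, 0, 0], [1, 0, 0, 0, -8.5, 0, 0], [1, 0, 0, 0, -8.5, 0, 0], [1, 0, 0, 0, -8.5, 0, 0], [1, 0, 0, 0, -8.5, 0, 0], [1, 0, 0, 0, -8.5, 0, 0], [1, 0, 0, 0, -8.5, 0, 0]]]}}

```text
t: 11.25
position: [0.5909, -0.1298, 0.1887]
tcp_rot: [-0.05, -0.705, -0.05, 0.706]
force: [-0.0, -0.1, -1.1]
finger_gap: 0.0111
```

Emit:
{"name": "jog_arm", "arguments": {"increments": [[[1, 0, 0, 0, -8.5, 0, 0], [1, 0, 0, 0, -8.5, 0, 0], [1, 0, 0, 0, -8.5, 0, 0], [1, 0, 0, 0, -8.5, 0, 0], [1, 0, 0, 0, -8.5, 0, 0], [1, 0, 0, 0, -8.5, 0, 0], [1, 0, 0, 0, -8.5, 0, 0], [1, 0, 0, 0, -8.5, 0, 0]]]}}

```text
t: 12.05
position: [0.5909, -0.1298, 0.1887]
tcp_rot: [-0.435, -0.557, -0.436, 0.557]
force: [0.4, -0.1, -2.1]
finger_gap: 0.0109
```

Emit:
{"name": "jog_arm", "arguments": {"increments": [[[1, 0, 0, 0, -6, 0, 0], [1, 0, 0, 0, 0, 0, 0], [1, 0, 0, 0, 0, 0, 0]]]}}

```text
t: 12.35
position: [0.591, -0.1304, 0.1889]
tcp_rot: [-0.461, -0.535, -0.462, 0.536]
force: [-0.3, 0.1, -1.9]
finger_gap: 0.0108
```

```bash
python3 - <<'E'
from bench import arm
from h import *
plan(arm,[.5905,-.132,.19],0)
c=arm.get_calibration('wrist'); im=arm.camera('wrist'); cv2.imwrite('pics/w7.png',im)
import pickle; pickle.dump(c,open('w7.pkl','wb'))
print(proj(c,[.5905,-.132,.066]))
u,v=proj(c,[.5905,-.132,.066])[0].astype(int);print(u,v)
cv2.imwrite('pics/z8.png',cv2.resize(im[v-25:v+25,u-25:u+25],None,fx=10,fy=10,interpolation=cv2.INTER_CUBIC))
cv2.imwrite('pics/scene7.png',arm.camera('scene'));cv2.imwrite('pics/side7.png',arm.camera('side'))
E
```

```text
t 12.35 p [ 0.591  -0.1304  0.1889] toolx [-0.001 -0.    -1.   ] tooly yaw deg -8.5 q [ 0.114  0.054  0.022  0.    -1.54   2.879] F [-0.3  0.1 -1.9] T [-0.08  0.04  0.  ] gap 0.0108
shift cm (tool xyz, before turn) [-0.11 -0.02  0.17]
turn deg [-8.51  0.01  0.06]
[[314.50128804 226.96069169]]
314 226
```

View pics/w7.png

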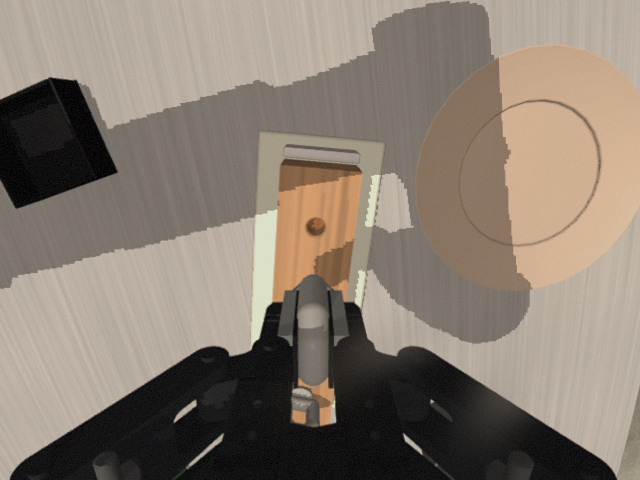

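View pics/z8.png

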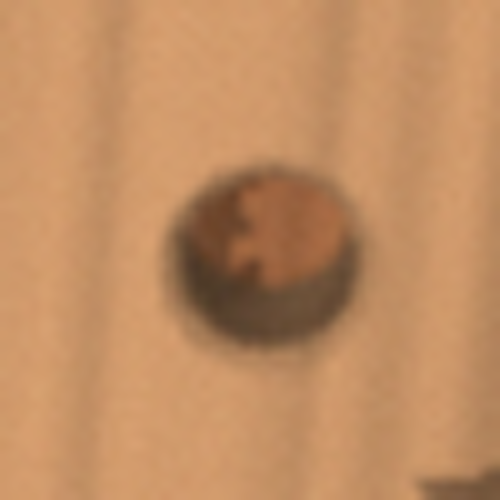

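```bash
python3 - <<'E'
from h import *
import pickle
h6=onz(pickle.load(open('w6.pkl','rb')),[(316.1,229.4)],.066)[0]
h7=onz(pickle.load(open('w7.pkl','rb')),[(315.3,226.1)],.066)[0]
print(h6,h7)
# bias b in (tool y,tool z): m = h + b_y*y + b_z*z
def ax(d):
    y=np.array([np.cos(d),np.sin(d)]);z=np.array([np.sin(d),-np.cos(d)]);return np.c_[y,z]
A=np.block([[np.eye(2),ax(np.radians(73.5))],[np.eye(2),ax(np.radians(-8.5))]])
print(np.linalg.solve(A,np.r_[h6[:2],h7[:2]]))
for n,box in (('scene7',(200,140,130,130)),('side7',(290,170,110,110))):
    a=cv2.imread(f'pics/{n}.png');x,y,w,h=box
    cv2.imwrite(f'pics/z_{n}.png',cv2.resize(a[y:y+h,x:x+w],None,fx=5,fy=5,interpolation=cv2.INTER_CUBIC))
E
```

```text
[ 0.59021108 -0.13184306  0.066     ] [ 0.59120008 -0.131414    0.066     ]
[ 5.90952367e-01 -1.32197384e-01  1.29200567e-04 -8.11390948e-04]
```

View pics/z_scene7.png

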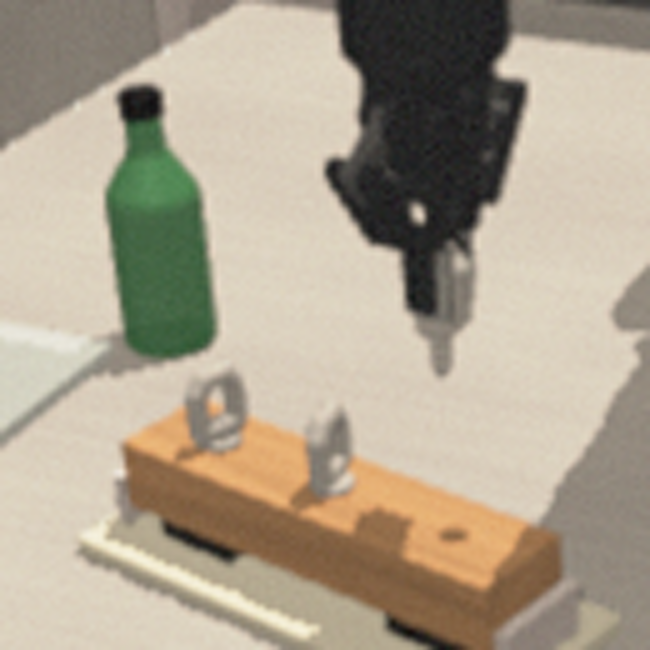

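View pics/z_side7.png

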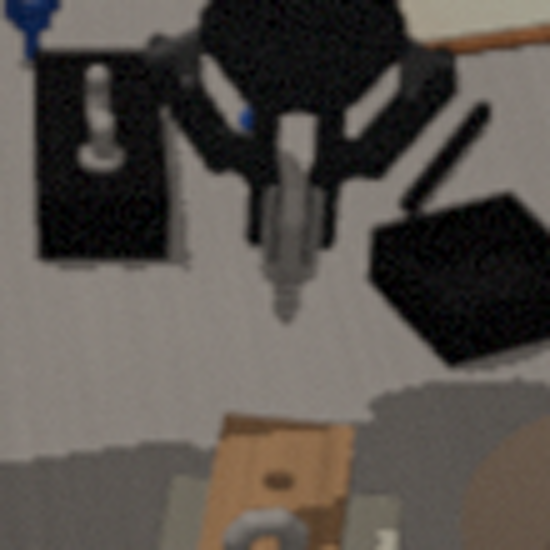

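```bash
python3 - <<'E'
from bench import arm
from h import *
s=arm.get_calibration('scene');d=arm.get_calibration('side')
print('tip',tri([(s,(288.0,214.6)),(d,(347.0,233.8))]))
# hole in same two cams
print('hole',tri([(s,(200+453/5-.4,140+535/5-.4)),(d,(290+278/5-.4,170+481/5-.4))]))
# expected screw bottom tip pix
print(proj(s,[.591,-.1304,.1889-.009-.027]),proj(d,[.591,-.1304,.1889-.009-.027]))
plan(arm,[.591,-.132,.19],np.radians(-8.5))
E
```

```text
tip [ 0.59051583 -0.13332872  0.15372075]
hole [ 0.59175559 -0.13161467  0.06427714]
[[289.27465176 214.96770869]] [[347.25320751 233.58363343]]
t 12.5 p [ 0.591  -0.1309  0.189 ] toolx [-0.001 -0.    -1.   ] tooly yaw deg -8.5 q [ 0.113  0.054  0.023  0.    -1.54   2.881] F [ 0.4 -0.2 -1.8] T [ 0.02 -0.04 -0.03] gap 0.0107
shift cm (tool xyz, before turn) [-0.1   0.01  0.11]
turn deg [0.01 0.02 0.04]
```

```bash
python3 - <<'E'
from bench import arm
from h import *
s=arm.get_calibration('scene');d=arm.get_calibration('side')
a=cv2.imread('pics/scene7.png')[185:255,270:320]; b=cv2.imread('pics/side7.png')[200:275,320:375]
A=cv2.resize(a,None,fx=8,fy=8,interpolation=cv2.INTER_CUBIC);B=cv2.resize(b,None,fx=8,fy=8,interpolation=cv2.INTER_CUBIC)
t=np.linspace(0,2*np.pi,40)
def draw(I,c,off):
    for z,r in ((.18,.012),(.158,.006)):
        uv=(proj(c,np.c_[.591+r*np.cos(t),-.1309+r*np.sin(t),z+0*t])+.5-off)*8-.5
        cv2.polylines(I,[uv.astype(np.int32)],True,(0,0,255),1)
    for P in ([.591,-.1309,.153],):
        uv=(proj(c,P)[0]+.5-off)*8-.5; cv2.circle(I,tuple(int(k) for k in uv),2,(0,255,0),-1)
    uv=(proj(c,np.c_[.591+.007*np.cos(t),-.132+.007*np.sin(t),.066+0*t])+.5-off)*8-.5
    cv2.polylines(I,[uv.astype(np.int32)],True,(255,0,0),1)
draw(A,s,np.array([270,185]));draw(B,d,np.array([320,200]))
o=np.zeros((600,840,3),np.uint8);o[:A.shape[0],:A.shape[1]]=A;o[:B.shape[0],400:400+B.shape[1]]=B[:,:440]
cv2.imwrite('pics/cmp.png',o[:, :800])
E
```

```text
(no output)
```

View pics/cmp.png

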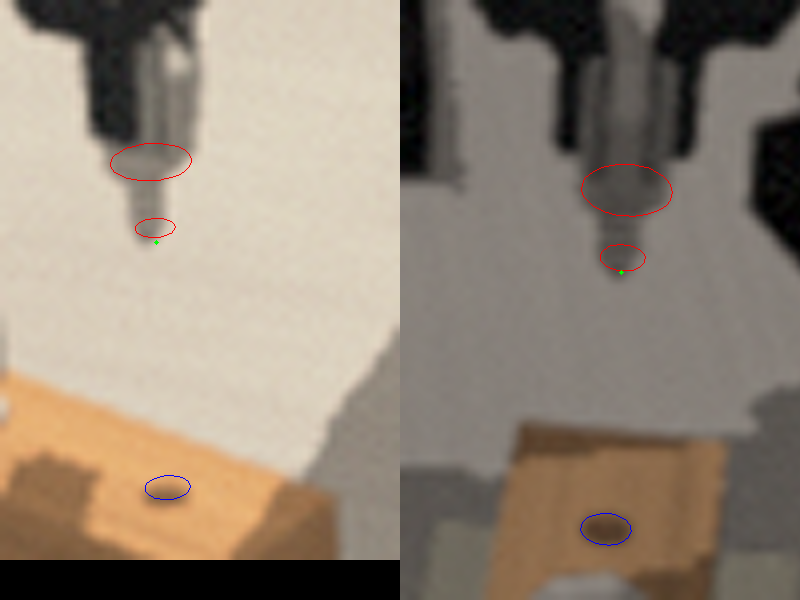

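```bash
python3 - <<'E'
from bench import arm
from fit import *
c=pickle.load(open('w7.pkl','rb')); im=cv2.imread('pics/w7.png')
p0=np.array([.591,-.1304,.1889]); d=np.radians(-8.5)
y=np.array([np.cos(d),np.sin(d),0]);z=np.array([np.sin(d),-np.cos(d),0]);up=np.array([0,0,1.])
N=len(P)-120
o=[]
for tilt,dz,zh in ((0,0,-9),(4,0,-9)):
    I=cv2.resize(im[255:405,255:375],None,fx=4,fy=4,interpolation=cv2.INTER_CUBIC)
    a=np.radians(tilt)
    Q=P.copy(); Q[:,2]+=zh/1000 # height rel TCP
    # pivot about pads (19mm above TCP) : tilt moves tip to +tool z
    h=Q[:,2]-.019; u=Q[:,0]
    u2=u*np.cos(a)-h*np.sin(a); h2=h*np.cos(a)+u*np.sin(a)
    w=p0+u2[:,None]*z+Q[:,1:2]*y+(h2+.019)[:,None]*up
    uv=(proj(c,w)+.5-[255,255])*4-.5
    for q in (uv[:N],uv[N:]): cv2.polylines(I,[cv2.convexHull(np.round(q).astype(np.int32))],True,(0,0,255),1)
    o.append(I[:, :390])
cv2.imwrite('pics/cmp2.png',np.hstack(o))
E
```

```text
(no output)
```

View pics/cmp2.png

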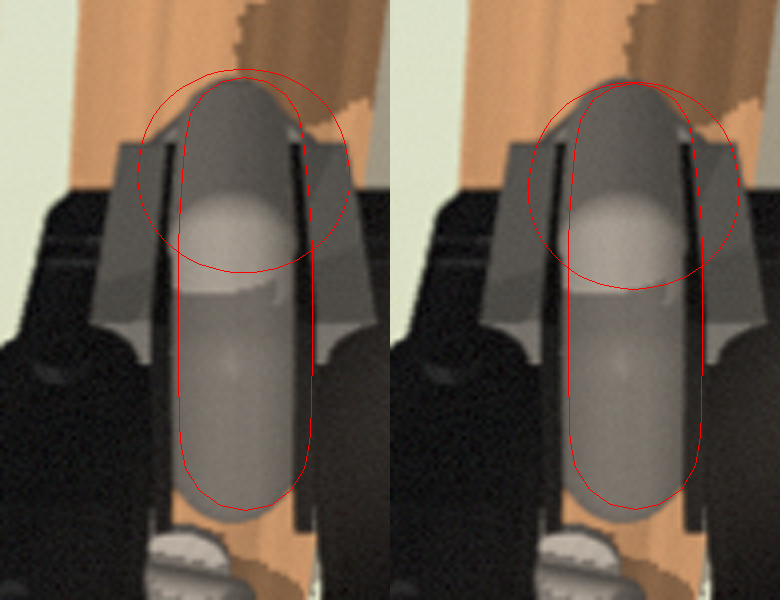

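```bash
python3 - <<'E'
from fit import *
im=cv2.imread('pics/w7.png'); a=im[268:308,285:345].astype(float)*1.6
cv2.imwrite('pics/z9.png',cv2.resize(np.clip(a,0,255).astype(np.uint8),None,fx=12,fy=12,interpolation=cv2.INTER_CUBIC))
E
```

```text
(no output)
```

View pics/z9.png

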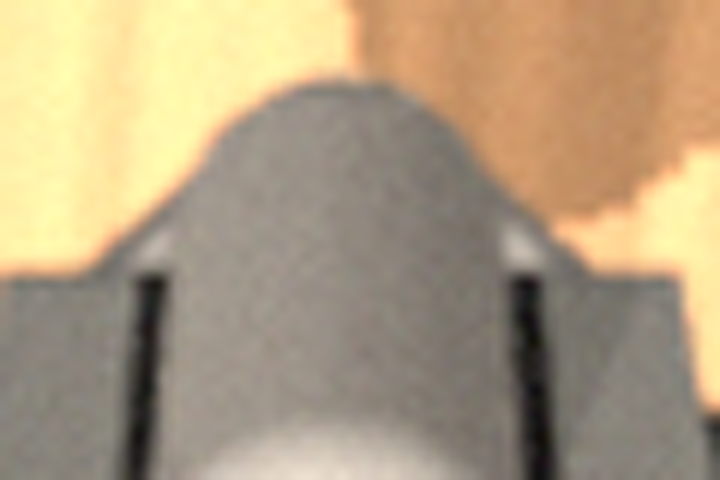

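```bash
python3 - <<'E'
from fit import *
o=[]
for n in '4567':
    im=cv2.imread(f'pics/w{n}.png')
    o.append(cv2.resize(np.clip(im[260:400,275:355]*1.5,0,255).astype(np.uint8),None,fx=2.45,fy=4,interpolation=cv2.INTER_CUBIC))
cv2.imwrite('pics/cmp3.png',np.hstack(o))
E
```

```text
(no output)
```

View pics/cmp3.png

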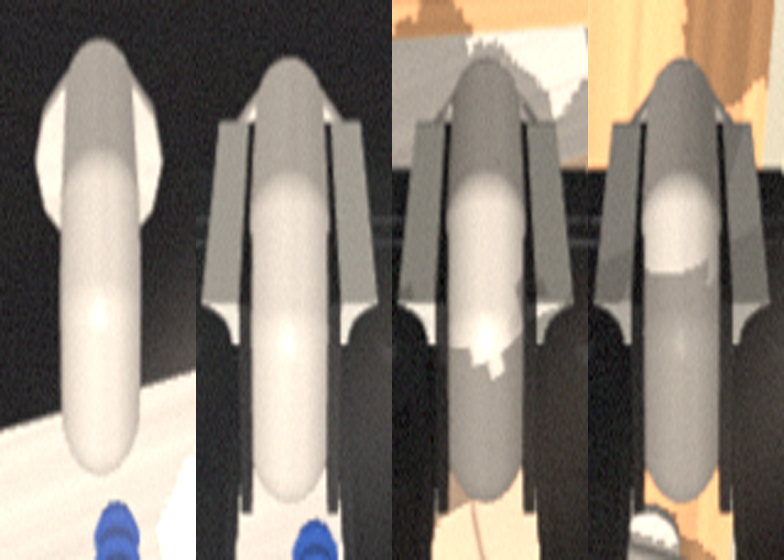

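The wrist close-ups show the screw in the hand looks the same as it did upright in the block. I'll lower it to just above the hole and compare tip and hole with the outside cameras.

Emit:
{"name": "jog_arm", "arguments": {"increments": [[[1, 2, 0, 0.06, 0, 0, 0], [1, 3, 0, 0, 0, 0, 0], [1, 2, 0, 0, 0, 0, 0], [1, 0.6, 0, 0, 0, 0, 0], [1, 0, 0, 0, 0, 0, 0], [1, 0, 0, 0, 0, 0, 0]]]}}

```text
t: 13.1
position: [0.5916, -0.1321, 0.1147]
tcp_rot: [0.462, 0.536, 0.461, -0.535]
force: [0.5, 0.1, -1.4]
finger_gap: 0.0108
```

```bash
cat > look.py <<'E'
from bench import arm
from h import *
import sys
def look(tag,hole=(.591,-.132)):
    s=arm.get_calibration('scene');d=arm.get_calibration('side')
    a=arm.camera('scene');b=arm.camera('side'); cv2.imwrite(f'pics/sc_{tag}.png',a);cv2.imwrite(f'pics/sd_{tag}.png',b)
    _,p,Rt=state(arm)
    o=[]
    t=np.linspace(0,2*np.pi,40)
    for c,I in ((s,a),(d,b)):
        u,v=proj(c,[*hole,.085])[0].astype(int); off=np.array([u-25,v-32])
        Z=cv2.resize(I[v-32:v+28,u-25:u+25],None,fx=8,fy=8,interpolation=cv2.INTER_CUBIC)
        o.append(Z)
    cv2.imwrite(f'pics/cmp_{tag}.png',np.hstack(o))
E
python3 - <<'E'
from look import *
plan(arm,[.591,-.132,.112],np.radians(-8.5))
look('a')
E
```

```text
t 13.1 p [ 0.5916 -0.1321  0.1147] toolx [ 0.001 -0.001 -1.   ] tooly yaw deg -8.4 q [ 1.110e-01  7.300e-02 -9.400e-02  1.000e-03 -1.403e+00  2.883e+00] F [ 0.5  0.1 -1.4] T [-0.01 -0.03  0.02] gap 0.0108
shift cm (tool xyz, before turn) [ 0.27 -0.06  0.  ]
turn deg [ 0.07  0.04 -0.09]
```

View pics/cmp_a.png

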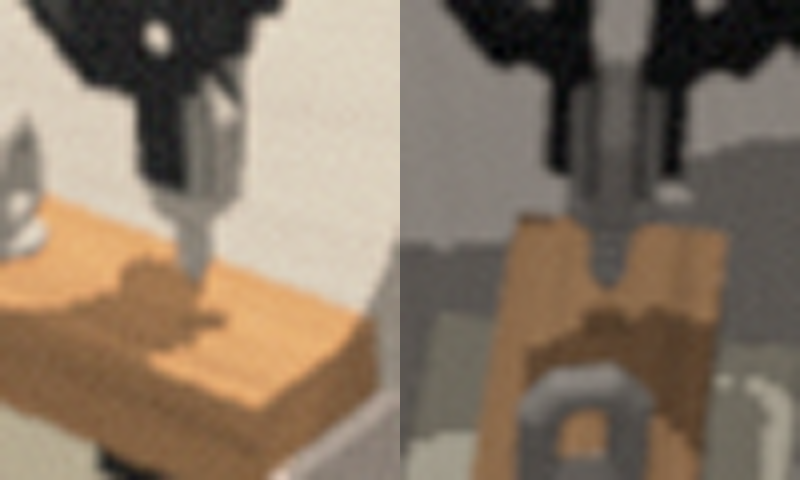

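```bash
python3 - <<'E'
from look import *
for n,hp in (('scene',(290.2,246.6)),('side',(345.2,265.8))):
    c=arm.get_calibration(n); u,v=proj(c,[.591,-.132,.085])[0].astype(int)
    print(n,'hole seen in crop',((np.array(hp)+.5-[u-25,v-32])*8-.5+[400*(n=='side'),0]).round(0),'pred hole',((proj(c,[.591,-.132,.066])[0]+.5-[u-25,v-32])*8+[400*(n=='side'),0]).round(0),'pred tip',((proj(c,[.5916,-.1321,.1147-.036])[0]+.5-[u-25,v-32])*8+[400*(n=='side'),0]).round(0))
E
```

```text
scene hole seen in crop [205. 320.] pred hole [208. 312.] pred tip [205. 278.]
side hole seen in crop [605. 322.] pred hole [607. 322.] pred tip [611. 286.]
```

```bash
python3 - <<'E'
from fit import *
c=pickle.load(open('w4.pkl','rb')); im=cv2.imread('pics/w4.png'); N=len(P)-120
I=cv2.resize(im[255:405,255:375],None,fx=4,fy=4,interpolation=cv2.INTER_CUBIC)
a=np.radians(163.5)
w=np.c_[.5464+np.cos(a)*P[:,0]-np.sin(a)*P[:,1],.2551+np.sin(a)*P[:,0]+np.cos(a)*P[:,1],.04+P[:,2]]
uv=(proj(c,w)+.5-[255,255])*4-.5
for q in (uv[:N],uv[N:]): cv2.polylines(I,[cv2.convexHull(np.round(q).astype(np.int32))],True,(0,0,255),1)
cv2.imwrite('pics/cmp4.png',I)
E
```

```text
(no output)
```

View pics/cmp4.png

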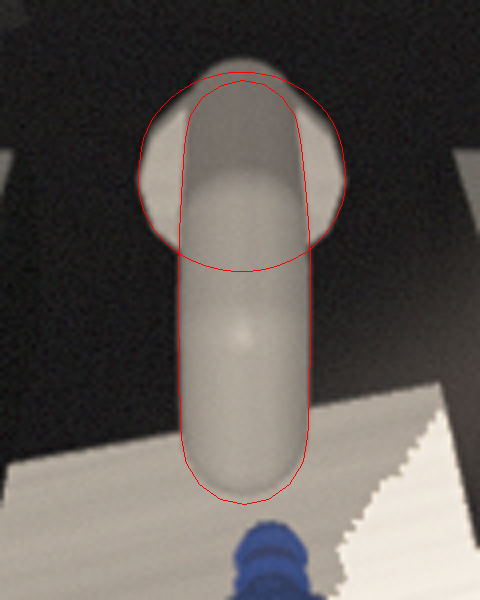

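In the scene view the tip is at (195,285) and the hole at about (207,319). That puts the screw about 2 mm off the tool axis along +tool z, and the wrist overlay agrees. I'll shift by that much.

Emit:
{"name": "jog_arm", "arguments": {"increments": [[[1, 0, -0.05, -0.22, 0, 0, 0], [1, 0, 0, 0, 0, 0, 0], [1, 0, 0, 0, 0, 0, 0]]]}}

```text
t: 13.5
position: [0.5909, -0.1295, 0.1134]
tcp_rot: [-0.462, -0.535, -0.462, 0.535]
force: [0.3, -0.0, -2.2]
finger_gap: 0.0113
```

```bash
python3 - <<'E'
from look import *
plan(arm,[.591,-.130,.112],np.radians(-8.5))
look('b')
c=arm.get_calibration('wrist'); im=arm.camera('wrist'); cv2.imwrite('pics/w8.png',im)
plan(arm,[.591,-.130,.112],np.radians(-8.5))
E
```

```text
t 13.5 p [ 0.5909 -0.1295  0.1134] toolx [-0. -0. -1.] tooly yaw deg -8.4 q [ 0.115  0.071 -0.097  0.    -1.402  2.88 ] F [ 0.3 -0.  -2.2] T [-0.06 -0.   -0.03] gap 0.0113
shift cm (tool xyz, before turn) [0.14 0.02 0.05]
turn deg [0.09 0.01 0.  ]
t 13.65 p [ 0.5908 -0.1297  0.1131] toolx [-0.001 -0.    -1.   ] tooly yaw deg -8.4 q [ 0.115  0.072 -0.098  0.    -1.402  2.88 ] F [ 0.5  0.1 -1.3] T [ 0.03 -0.   -0.02] gap 0.011
shift cm (tool xyz, before turn) [0.11 0.03 0.03]
turn deg [0.08 0.02 0.03]
```

View pics/cmp_b.png

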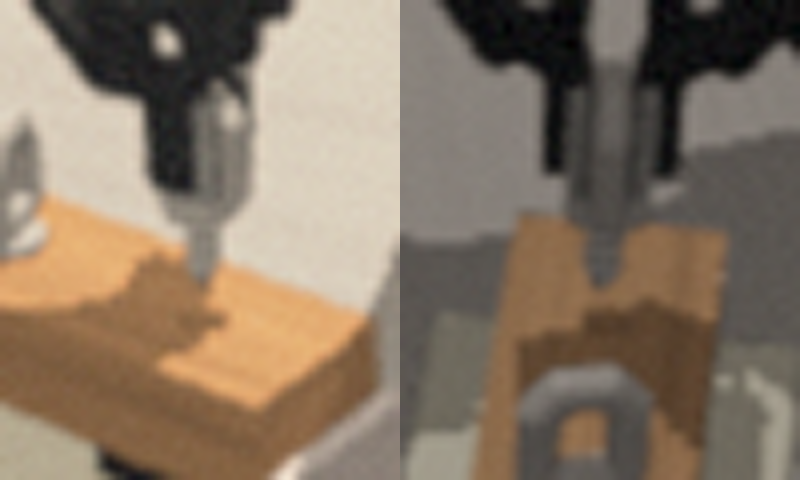

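The tip is now at (203,290) in the scene view and (604,288) in the side view, within about 1 mm of over the hole. I'll start lowering and watch the force.

Emit:
{"name": "jog_arm", "arguments": {"increments": [[[1, 0.3, 0.03, -0.04, 0, 0, 0], [1, 0.4, 0, 0, 0, 0, 0], [1, 0.4, 0, 0, 0, 0, 0], [1, 0.3, 0, 0, 0, 0, 0], [1, 0, 0, 0, 0, 0, 0]]]}}

```text
t: 14.15
position: [0.5907, -0.1293, 0.0982]
tcp_rot: [-0.462, -0.535, -0.462, 0.536]
force: [0.6, 0.0, -1.8]
finger_gap: 0.0108
```

```bash
python3 - <<'E'
from look import *
plan(arm,[.591,-.130,.079],np.radians(-8.5))
E
```

```text
t 14.15 p [ 0.5907 -0.1293  0.0982] toolx [-0.002 -0.    -1.   ] tooly yaw deg -8.4 q [ 0.116  0.079 -0.117  0.    -1.376  2.879] F [ 0.6  0.  -1.8] T [ 0.    0.08 -0.05] gap 0.0108
shift cm (tool xyz, before turn) [1.92 0.04 0.07]
turn deg [0.08 0.03 0.11]
```

Emit:
{"name": "jog_arm", "arguments": {"increments": [[[1, 0.2, 0, 0, 0, 0, 0], [1, 0.2, 0, 0, 0, 0, 0], [1, 0, 0, 0, 0, 0, 0]]]}}

```text
t: 14.45
position: [0.5912, -0.1293, 0.0949]
tcp_rot: [-0.462, -0.535, -0.462, 0.536]
force: [0.8, -0.0, -1.8]
finger_gap: 0.0105
```

Emit:
{"name": "jog_arm", "arguments": {"increments": [[[1, 0.2, 0, 0, 0, 0, 0], [1, 0.2, 0, 0, 0, 0, 0], [1, 0, 0, 0, 0, 0, 0]]]}}

```text
t: 14.75
position: [0.5914, -0.1294, 0.0915]
tcp_rot: [-0.462, -0.535, -0.462, 0.535]
force: [0.3, 1.2, 0.4]
finger_gap: 0.0112
```

Emit:
{"name": "jog_arm", "arguments": {"increments": [[[1, 0, 0, -0.06, 0, 0, 0], [1, 0, 0, 0, 0, 0, 0]]]}}

```text
t: 14.95
position: [0.5913, -0.129, 0.0915]
tcp_rot: [-0.462, -0.535, -0.462, 0.536]
force: [-0.1, -2.5, 0.3]
finger_gap: 0.0109
```

Emit:
{"name": "jog_arm", "arguments": {"increments": [[[1, 0.15, 0, 0, 0, 0, 0], [1, 0.15, 0, 0, 0, 0, 0], [1, 0, 0, 0, 0, 0, 0]]]}}

```text
t: 15.25
position: [0.5919, -0.1288, 0.0881]
tcp_rot: [0.462, 0.536, 0.462, -0.535]
force: [3.8, -2.1, -0.7]
finger_gap: 0.0109
```

Emit:
{"name": "jog_arm", "arguments": {"increments": [[[1, 0, 0.05, 0.03, 0, 0, 0], [1, 0, 0, 0, 0, 0, 0]]]}}

```text
t: 15.45
position: [0.5919, -0.1289, 0.088]
tcp_rot: [-0.462, -0.535, -0.462, 0.535]
force: [3.3, -1.3, -0.9]
finger_gap: 0.0111
```

```bash
python3 - <<'E'
from look import *
plan(arm,[.591,-.130,.079],np.radians(-8.5))
E
```

```text
t 15.45 p [ 0.5919 -0.1289  0.088 ] toolx [-0. -0. -1.] tooly yaw deg -8.4 q [ 0.116  0.086 -0.129  0.    -1.356  2.879] F [ 3.3 -1.3 -0.9] T [-0.33 -1.36  0.03] gap 0.0111
shift cm (tool xyz, before turn) [ 0.9  -0.08  0.12]
turn deg [0.09 0.   0.  ]
```

Emit:
{"name": "jog_arm", "arguments": {"increments": [[[1, 0, 0.06, 0.03, 0, 0, 0], [1, 0, 0, 0, 0, 0, 0]]]}}

```text
t: 15.65
position: [0.592, -0.1292, 0.0877]
tcp_rot: [-0.462, -0.535, -0.462, 0.536]
force: [2.8, 0.1, -0.0]
finger_gap: 0.011
```

Emit:
{"name": "jog_arm", "arguments": {"increments": [[[1, 0.2, 0, 0, 0, 0, 0], [1, 0.1, 0, 0, 0, 0, 0], [1, 0, 0, 0, 0, 0, 0]]]}}

```text
t: 15.95
position: [0.592, -0.1294, 0.0847]
tcp_rot: [-0.462, -0.535, -0.462, 0.536]
force: [2.0, -1.0, -2.0]
finger_gap: 0.0109
```

Emit:
{"name": "jog_arm", "arguments": {"increments": [[[1, 0.2, 0.03, 0, 0, 0, 0], [1, 0.15, 0, 0, 0, 0, 0], [1, 0, 0, 0, 0, 0, 0]]]}}

```text
t: 16.25
position: [0.5921, -0.1295, 0.0809]
tcp_rot: [-0.462, -0.535, -0.462, 0.536]
force: [0.8, -0.6, -2.9]
finger_gap: 0.0106
```

Emit:
{"name": "jog_arm", "arguments": {"increments": [[[1, 0.15, 0.03, 0, 0, 0, 0], [1, 0, 0, 0, 0, 0, 0]]]}}

```text
t: 16.45
position: [0.5923, -0.1296, 0.0795]
tcp_rot: [-0.462, -0.535, -0.462, 0.536]
force: [0.1, -0.6, -1.9]
finger_gap: 0.0108
```

Emit:
{"name": "jog_arm", "arguments": {"increments": [[[1, 0.1, 0, 0, 0, 0, 0], [1, 0.1, 0, 0, 0, 0, 0], [1, 0, 0, 0, 0, 0, 0]]], "force": 110}}

```text
t: 16.75
position: [0.5927, -0.1296, 0.0785]
tcp_rot: [-0.462, -0.535, -0.462, 0.536]
force: [-0.9, 0.6, 1.4]
finger_gap: 0.0109
```

Emit:
{"name": "jog_arm", "arguments": {"increments": [[[1, 0.1, 0, 0, 0, 0, 0], [1, 0, 0, 0, 0, 0, 0]]]}}

```text
t: 16.95
position: [0.5929, -0.1297, 0.0778]
tcp_rot: [-0.462, -0.535, -0.462, 0.536]
force: [-2.6, 1.4, 5.3]
finger_gap: 0.0108
```

Emit:
{"name": "jog_arm", "arguments": {"increments": [[[1, 0.1, -0.03, -0.02, 0, 0, 0], [1, 0, 0, 0, 0, 0, 0]]]}}

```text
t: 17.15
position: [0.5929, -0.1296, 0.0772]
tcp_rot: [-0.462, -0.535, -0.462, 0.535]
force: [-3.3, -0.4, 7.0]
finger_gap: 0.0107
```

Emit:
{"name": "jog_arm", "arguments": {"increments": [[[1, 0.1, -0.02, 0, 0, 0, 0], [1, 0, 0, 0, 0, 0, 0]]]}}

```text
t: 17.35
position: [0.5929, -0.1297, 0.0767]
tcp_rot: [0.463, 0.535, 0.461, -0.535]
force: [-4.2, 0.5, 9.3]
finger_gap: 0.011
```

Emit:
{"name": "jog_arm", "arguments": {"increments": [[[1, 0.12, -0.05, 0, 0, 0, 0], [1, 0.08, 0, 0, 0, 0, 0], [1, 0, 0, 0, 0, 0, 0]]]}}

```text
t: 17.65
position: [0.5929, -0.1297, 0.0758]
tcp_rot: [0.463, 0.536, 0.461, -0.535]
force: [-4.2, 1.1, 11.0]
finger_gap: 0.0107
```

```bash
python3 - <<'E'
from look import *
plan(arm,[.591,-.130,.079],np.radians(-8.5))
E
```

```text
t 17.65 p [ 0.5929 -0.1297  0.0758] toolx [ 0.003 -0.002 -1.   ] tooly yaw deg -8.4 q [ 1.160e-01  9.300e-02 -1.450e-01  2.000e-03 -1.330e+00  2.879e+00] F [-4.2  1.1 11. ] T [ 0.35  1.46 -0.  ] gap 0.0107
shift cm (tool xyz, before turn) [-0.32 -0.18  0.06]
turn deg [ 0.11  0.07 -0.18]
```

Emit:
{"name": "jog_arm", "arguments": {"increments": [[[1, 0.12, -0.04, 0, 0, 0, 0], [1, 0.06, 0, 0, 0, 0, 0], [1, 0, 0, 0, 0, 0, 0]]]}}

```text
t: 17.95
position: [0.5929, -0.1297, 0.0749]
tcp_rot: [0.464, 0.536, 0.461, -0.535]
force: [-3.7, 1.8, 14.9]
finger_gap: 0.0109
```

Emit:
{"name": "jog_arm", "arguments": {"increments": [[[1, 0.014, 0.03, 0, 8, 0, 0], [1, 0.014, 0.03, 0, 8, 0, 0]]]}}

```text
t: 18.15
position: [0.5934, -0.1298, 0.0747]
tcp_rot: [0.383, 0.596, 0.38, -0.595]
force: [-5.0, 2.6, 14.0]
finger_gap: 0.0108
```

```bash
python3 - <<'E'
from look import *
plan(arm,[.591,-.130,.079],np.radians(-24.5))
E
```

```text
t 18.15 p [ 0.5934 -0.1298  0.0747] toolx [ 0.004 -0.002 -1.   ] tooly yaw deg -24.7 q [ 1.160e-01  9.400e-02 -1.460e-01  2.000e-03 -1.327e+00  2.594e+00] F [-5.   2.6 14. ] T [0.6  1.96 0.04] gap 0.0108
shift cm (tool xyz, before turn) [-0.43 -0.2   0.12]
turn deg [-0.2   0.01 -0.24]
```

Emit:
{"name": "jog_arm", "arguments": {"increments": [[[1, 0.03, -0.03, 0, 8, 0, 0], [1, 0.02, -0.02, 0, 8, 0, 0]]]}}

```text
t: 18.35
position: [0.5935, -0.1297, 0.0745]
tcp_rot: [0.296, 0.644, 0.293, -0.641]
force: [-2.2, 0.7, 14.1]
finger_gap: 0.0108
```

```bash
cat > st.py <<'E'
from bench import arm
from h import *
s,p,Rt=state(arm);M=Rt.as_matrix()
print('t',round(s['t'],2),'p',(p*1000).round(1),'yaw',round(np.degrees(np.arctan2(M[1,1],M[0,1])),1),'tilt(mrad,tool y,z)',(1000*M.T@np.array([0,0,-1.]))[1:].round(1),'F',s['force'].round(1),'F tool',(M.T@s['force']).round(1),'Tz',s['wrist_torque'].round(2),'j6',s['joint_positions'][5].round(2),'gap',round(s['finger_gap'],4))
e=.002*M[:,2]; print('screw axis est',((p+e)*1000).round(1), 'collar-rail(undeflected) mm', round((p[2]-.0092-.066)*1000,1))
E
python3 st.py
```

```text
t 18.35 p [ 593.5 -129.7   74.5] yaw -40.7 tilt(mrad,tool y,z) [-5.4  1.7] F [-2.2  0.7 14.1] F tool [-14.1  -2.1   0.9] Tz [0.12 1.05 0.05] j6 2.31 gap 0.0108
screw axis est [ 592.2 -131.2   74.5] collar-rail(undeflected) mm -0.7
```

Emit:
{"name": "jog_arm", "arguments": {"increments": [[[1, 0.03, 0.01, 0, 8, 0, 0], [1, 0.02, 0.02, 0, 8, 0, 0], [1, 0.02, 0.02, 0, 8, 0, 0]]]}}

```text
t: 18.65
position: [0.5939, -0.13, 0.0739]
tcp_rot: [0.156, 0.692, 0.154, -0.688]
force: [-3.5, 1.2, 15.2]
finger_gap: 0.0108
```

```bash
python3 st.py
```

```text
t 18.65 p [ 593.9 -130.    73.9] yaw -64.7 tilt(mrad,tool y,z) [-4.3  4.1] F [-3.5  1.2 15.2] F tool [-15.3  -2.5   2.6] Tz [0.43 1.24 0.03] j6 1.9 gap 0.0108
screw axis est [ 592.1 -130.9   73.9] collar-rail(undeflected) mm -1.3
```

Emit:
{"name": "jog_arm", "arguments": {"increments": [[[1, 0.015, 0.01, 0.02, 8, 0, 0], [1, 0.015, 0.02, 0.01, 8, 0, 0], [1, 0.015, 0.02, 0, 8, 0, 0], [1, 0.015, 0.02, 0, 8, 0, 0]]]}}

```text
t: 19.05
position: [0.5942, -0.1307, 0.0735]
tcp_rot: [-0.041, 0.708, -0.042, -0.704]
force: [-1.5, 1.8, 14.6]
finger_gap: 0.0109
```

```bash
python3 st.py
```

```text
t 19.05 p [ 594.2 -130.7   73.5] yaw -96.7 tilt(mrad,tool y,z) [-1.2  6.7] F [-1.5  1.8 14.6] F tool [-14.6  -1.6   1.6] Tz [0.56 0.84 0.04] j6 1.34 gap 0.0109
screw axis est [ 592.2 -130.5   73.5] collar-rail(undeflected) mm -1.7
```

Emit:
{"name": "jog_arm", "arguments": {"increments": [[[1, 0.02, 0.02, 0.02, 8, 0, 0], [1, 0.02, 0.02, 0, 8, 0, 0], [1, 0.015, 0.02, 0, 8, 0, 0], [1, 0.015, 0.02, 0, 8, 0, 0]]]}}

```text
t: 19.45
position: [0.594, -0.1313, 0.073]
tcp_rot: [-0.234, 0.67, -0.234, -0.665]
force: [-1.3, 1.5, 14.4]
finger_gap: 0.0108
```

```bash
python3 st.py
```

```text
t 19.45 p [ 594.  -131.3   73. ] yaw -128.7 tilt(mrad,tool y,z) [3.  6.8] F [-1.3  1.5 14.4] F tool [-14.4  -0.4   1.8] Tz [ 0.57  0.49 -0.  ] j6 0.78 gap 0.0108
screw axis est [ 592.4 -130.1   73. ] collar-rail(undeflected) mm -2.2
```

Emit:
{"name": "jog_arm", "arguments": {"increments": [[[1, 0.03, 0.03, 0.02, 8, 0, 0], [1, 0.02, 0.03, 0, 8, 0, 0], [1, 0.015, 0.03, 0, 8, 0, 0], [1, 0.015, 0.03, 0, 8, 0, 0]]]}}

```text
t: 19.85
position: [0.5934, -0.1319, 0.0724]
tcp_rot: [-0.41, 0.58, -0.408, -0.574]
force: [0.3, 1.5, 13.9]
finger_gap: 0.0104
```

```bash
python3 st.py
```

```text
t 19.85 p [ 593.4 -131.9   72.4] yaw -160.7 tilt(mrad,tool y,z) [7.4 4.6] F [ 0.3  1.5 13.9] F tool [-13.9  -0.9   1.3] Tz [ 0.62 -0.06  0.05] j6 0.22 gap 0.0104
screw axis est [ 592.8 -130.    72.4] collar-rail(undeflected) mm -2.8
```

Emit:
{"name": "jog_arm", "arguments": {"increments": [[[1, 0.03, 0.02, 0.01, 8, 0, 0], [1, 0.03, 0.02, 0, 8, 0, 0], [1, 0.02, 0.02, 0, 8, 0, 0], [1, 0.015, 0.02, 0, 8, 0, 0]]]}}

```text
t: 20.25
position: [0.5928, -0.1322, 0.0719]
tcp_rot: [0.554, -0.444, 0.55, 0.439]
force: [0.9, 1.3, 16.0]
finger_gap: 0.0107
```

```bash
python3 st.py
```

```text
t 20.25 p [ 592.8 -132.2   71.9] yaw 167.3 tilt(mrad,tool y,z) [9.3 0.3] F [ 0.9  1.3 16. ] F tool [-16.   -0.7   1.5] Tz [0.32 0.12 0.01] j6 -0.33 gap 0.0107
screw axis est [ 593.2 -130.2   71.9] collar-rail(undeflected) mm -3.3
```

Emit:
{"name": "jog_arm", "arguments": {"increments": [[[1, 0.015, 0.02, 0.01, 8, 0, 0.1], [1, 0.015, 0.02, 0, 8, 0, 0.1], [1, 0.015, 0.02, 0, 8, -0.1, 0.1], [1, 0.015, 0.02, 0, 8, -0.1, 0.1]]]}}

```text
t: 20.65
position: [0.5923, -0.1323, 0.0717]
tcp_rot: [0.655, -0.272, 0.65, 0.273]
force: [0.7, -0.4, 16.7]
finger_gap: 0.0102
```

```bash
python3 st.py
```

```text
t 20.65 p [ 592.3 -132.3   71.7] yaw 135.3 tilt(mrad,tool y,z) [ 2.  -5.8] F [ 0.7 -0.4 16.7] F tool [-16.6  -0.8   0.3] Tz [-0.35 -0.04  0.08] j6 -0.89 gap 0.0102
screw axis est [ 593.7 -130.9   71.8] collar-rail(undeflected) mm -3.5
```

Emit:
{"name": "jog_arm", "arguments": {"increments": [[[1, 0.015, 0.02, 0, 8, 0, 0], [1, 0.015, 0.02, 0, 8, 0, 0], [1, 0.015, 0.02, 0, 8, 0, 0], [1, 0.015, 0.02, 0, 8, 0, 0]]]}}

```text
t: 21.05
position: [0.5922, -0.1318, 0.0715]
tcp_rot: [0.705, -0.081, 0.7, 0.083]
force: [0.2, -1.4, 17.9]
finger_gap: 0.0107
```

```bash
python3 st.py; python3 - <<'E'
from look import *
look('c')
E
```

```text
t 21.05 p [ 592.2 -131.8   71.5] yaw 103.3 tilt(mrad,tool y,z) [-0.9 -6.8] F [ 0.2 -1.4 17.9] F tool [-17.9  -1.4  -0. ] Tz [-0.36 -0.08  0.01] j6 -1.45 gap 0.0107
screw axis est [ 594.1 -131.3   71.6] collar-rail(undeflected) mm -3.7
```

View pics/cmp_c.png

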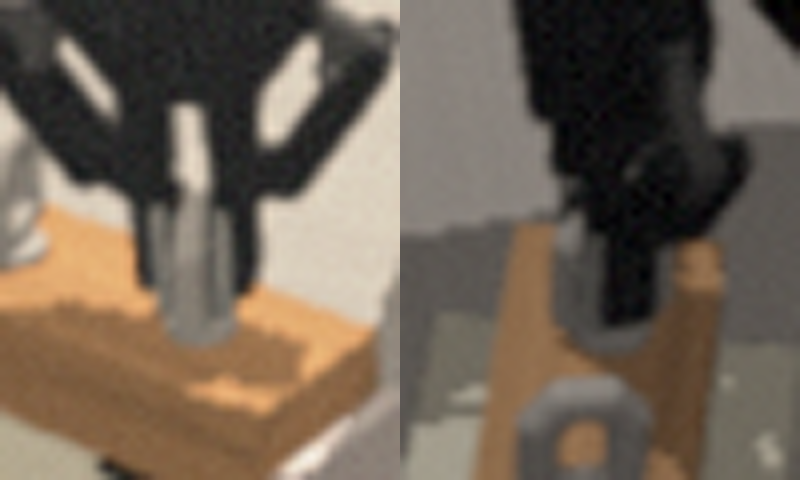

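Emit:
{"name": "jog_arm", "arguments": {"increments": [[[1, 0, 0.01, 0.01, 8, 0, 0], [1, 0.01, 0.02, 0.01, 8, 0, 0], [1, 0, 0.02, 0, 8, 0, 0], [1, 0, 0.02, 0, 8, 0, 0]]]}}

```text
t: 21.55
position: [0.5922, -0.1309, 0.0715]
tcp_rot: [0.7, 0.116, 0.696, -0.113]
force: [-0.0, -1.1, 17.4]
finger_gap: 0.0107
```

```bash
python3 st.py
```

```text
t 21.55 p [ 592.2 -130.9   71.5] yaw 71.3 tilt(mrad,tool y,z) [-4.5 -4.9] F [-0.  -1.1 17.4] F tool [-17.4  -1.    0.4] Tz [-0.12  0.13  0.04] j6 -2.01 gap 0.0107
screw axis est [ 594.1 -131.5   71.5] collar-rail(undeflected) mm -3.7
```

Emit:
{"name": "jog_arm", "arguments": {"increments": [[[1, 0.01, 0.02, 0, 8, 0, 0], [1, 0, 0.02, 0, 8, 0, 0], [1, 0, 0.02, 0, 8, 0, 0], [1, 0, 0.02, 0, 8, 0, 0], [1, 0, 0.02, 0, 8, 0, 0]]]}}

```text
t: 22.05
position: [0.5928, -0.1301, 0.0714]
tcp_rot: [0.618, 0.348, 0.615, -0.345]
force: [-0.5, -0.5, 16.9]
finger_gap: 0.0111
```

```bash
python3 st.py
```

```text
t 22.05 p [ 592.8 -130.1   71.4] yaw 31.3 tilt(mrad,tool y,z) [-6.7 -0.9] F [-0.5 -0.5 16.9] F tool [-16.9  -0.5   0.2] Tz [-0.15  0.19  0.07] j6 -2.71 gap 0.0111
screw axis est [ 593.8 -131.8   71.4] collar-rail(undeflected) mm -3.8
```

Emit:
{"name": "jog_arm", "arguments": {"increments": [[[1, -0.2, 0, 0, 0, 0, 0], [1, -0.2, 0, 0, 0, 0, 0], [1, 0, 0, 0, 0, 0, 0]]]}}

```text
t: 22.35
position: [0.5925, -0.1299, 0.0733]
tcp_rot: [0.618, 0.347, 0.616, -0.343]
force: [4.0, -2.0, 8.4]
finger_gap: 0.0109
```

Emit:
{"name": "jog_arm", "arguments": {"increments": [[[1, -0.1, 0, 0, 0, 0, 0], [1, -0.05, 0, 0, 0, 0, 0], [1, 0, 0, 0, 0, 0, 0]]]}}

```text
t: 22.65
position: [0.5921, -0.1298, 0.0739]
tcp_rot: [0.618, 0.347, 0.617, -0.343]
force: [4.1, -2.2, 6.1]
finger_gap: 0.0106
```

```bash
python3 st.py
```

```text
t 22.65 p [ 592.1 -129.8   73.9] yaw 31.6 tilt(mrad,tool y,z) [-5.1  1.5] F [ 4.1 -2.2  6.1] F tool [-6.   2.4  4. ] Tz [-0.78 -1.43  0.03] j6 -2.7 gap 0.0106
screw axis est [ 593.1 -131.5   73.8] collar-rail(undeflected) mm -1.3
```

Emit:
{"name": "jog_arm", "arguments": {"increments": [[[1, -0.1, 0, 0, 0, 0, 0], [1, -0.05, 0, 0, 0, 0, 0], [1, 0, 0, 0, 0, 0, 0]]]}}

```text
t: 22.95
position: [0.591, -0.1294, 0.0741]
tcp_rot: [0.617, 0.347, 0.618, -0.343]
force: [5.2, -1.9, 5.6]
finger_gap: 0.0106
```

Emit:
{"name": "jog_arm", "arguments": {"increments": [[[0.35, 0, 0, 0, 0, 0, 0], [0.35, 0, 0, 0, 0, 0, 0], [0.35, 0, 0, 0, 0, 0, 0]]], "force": 40}}

```text
t: 23.25
position: [0.5882, -0.1288, 0.071]
tcp_rot: [0.614, 0.346, 0.62, -0.344]
force: [-0.3, 0.0, 0.4]
finger_gap: 0.0279
```

```bash
python3 st.py
```

```text
t 23.25 p [ 588.2 -128.8   71. ] yaw 31.6 tilt(mrad,tool y,z) [2.8 9.1] F [-0.3  0.   0.4] F tool [-0.4 -0.2 -0.2] Tz [-0.05 -0.06  0.  ] j6 -2.7 gap 0.0279
screw axis est [ 589.2 -130.5   71. ] collar-rail(undeflected) mm -4.2
```

Emit:
{"name": "jog_arm", "arguments": {"increments": [[[0.35, -1, 0, 0, 0, 0, 0], [0.35, -3, 0, 0, 0, 0, 0], [0.35, -3, 0, 0, 0, 0, 0], [0.35, -3, 0, 0, 0, 0, 0], [0.35, -2, 0, 0, 0, 0, 0], [0.35, 0, 0, 0, 0, 0, 0]]]}}

```text
t: 23.85
position: [0.5909, -0.1301, 0.1971]
tcp_rot: [0.617, 0.347, 0.618, -0.343]
force: [-0.0, 0.3, 0.5]
finger_gap: 0.0278
```

```bash
python3 st.py; python3 - <<'E'
from look import *
look('d')
im=arm.camera('wrist'); cv2.imwrite('pics/w9.png',im)
a=cv2.imread('pics/sc_d.png');b=cv2.imread('pics/sd_d.png')
A=cv2.resize(a[215:275,215:325],None,fx=7,fy=7,interpolation=cv2.INTER_CUBIC)
cv2.imwrite('pics/z_d.png',A)
B=cv2.resize(b[240:340,300:380],None,fx=6,fy=6,interpolation=cv2.INTER_CUBIC);cv2.imwrite('pics/z_d2.png',B)
E
```

```text
t 23.85 p [ 590.9 -130.1  197.1] yaw 31.6 tilt(mrad,tool y,z) [-4.2  3.4] F [-0.   0.3  0.5] F tool [-0.5  0.2 -0.3] Tz [-0.06 -0.05  0.01] j6 -2.7 gap 0.0278
screw axis est [ 591.9 -131.8  197.1] collar-rail(undeflected) mm 121.9
```

View pics/z_d.png

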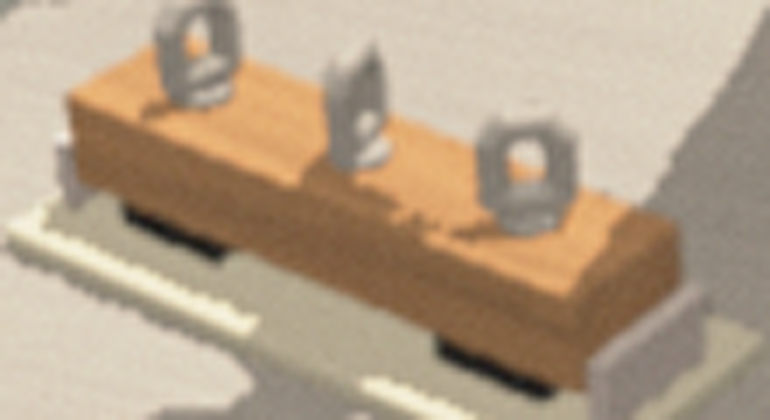

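View pics/z_d2.png

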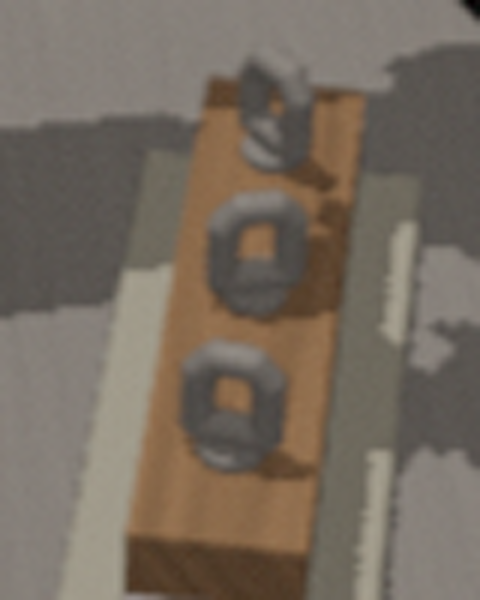

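View pics/w9.png

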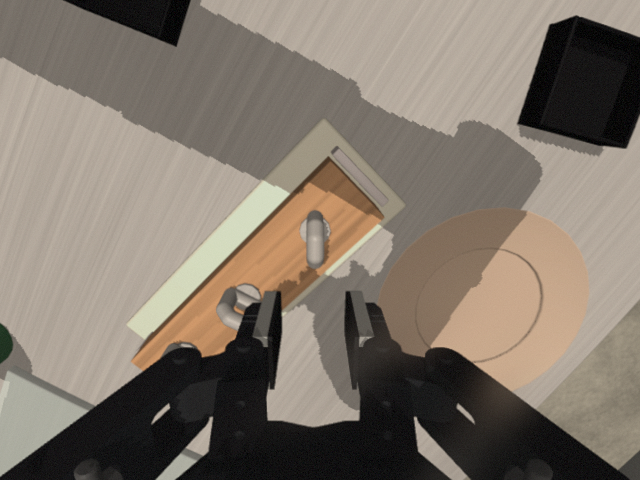

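```bash
python3 - <<'E'
from look import *
u=np.array([.217,.976]);h=np.array([.591,-.132])
for n,off,f in (('scene',(215,215),7),('side',(300,240),6)):
    c=arm.get_calibration(n); I=cv2.imread('pics/sc_d.png' if n=='scene' else 'pics/sd_d.png')
    x,y=off; w,hh=(110,60) if n=='scene' else (80,100)
    Z=cv2.resize(I[y:y+hh,x:x+w],None,fx=f,fy=f,interpolation=cv2.INTER_CUBIC)
    t=np.linspace(0,2*np.pi,40)
    for k in (0,.08,.16):
        q=h-u*k
        for z,r,col in ((.066,.012,(0,0,255)),(.112,.001,(0,255,0))):
            uv=(proj(c,np.c_[q[0]+r*np.cos(t),q[1]+r*np.sin(t),z+0*t])+.5-off)*f-.5
            cv2.polylines(Z,[uv.astype(np.int32)],True,col,1)
    cv2.imwrite(f'pics/ov_{n}.png',Z)
E
```

```text
(no output)
```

View pics/ov_scene.png

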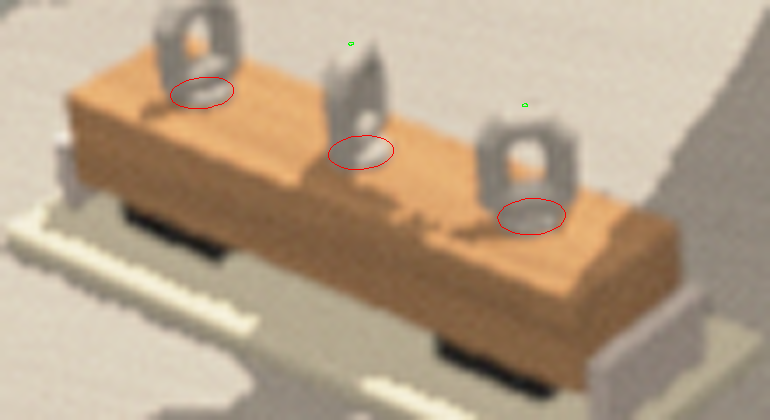

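View pics/ov_side.png

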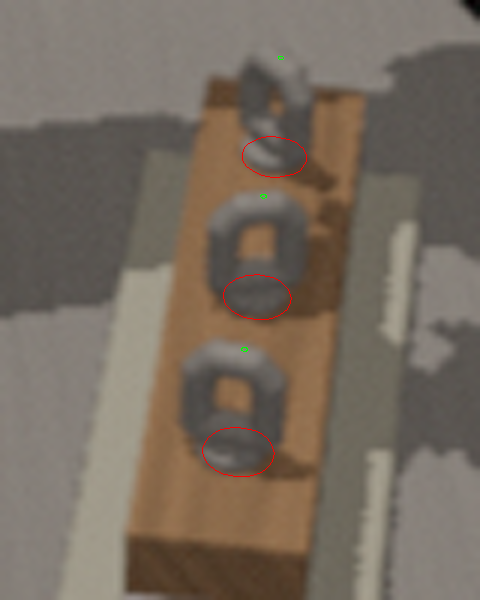

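The scene and side pictures show the new loop standing like its two neighbours, at (527,180) in the scene crop. They can't resolve the last millimetre, so I'll take closer parallax views with the wrist camera.

Emit:
{"name": "jog_arm", "arguments": {"increments": [[[0.35, 1.5, -1.3, 1.3, 0, 0, 0], [0.35, 1.5, -1.3, 1.3, 0, 0, 0], [0.35, 1.5, -1.3, 1.3, 0, 0, 0], [0.35, 0, 0, 0, 0, 0, 0], [0.35, 0, 0, 0, 0, 0, 0]]]}}

```text
t: 24.5
position: [0.576, -0.1833, 0.146]
tcp_rot: [0.614, 0.346, 0.62, -0.345]
force: [0.3, -0.3, 0.4]
finger_gap: 0.0279
```

```bash
cat > wl.py <<'E'
from look import *
import pickle,sys
n=sys.argv[1]
c=arm.get_calibration('wrist'); im=arm.camera('wrist'); cv2.imwrite(f'pics/{n}.png',im); pickle.dump(c,open(f'{n}.pkl','wb'))
E
python3 st.py; python3 wl.py vA
```

```text
t 24.5 p [ 576.  -183.3  146. ] yaw 31.5 tilt(mrad,tool y,z) [2.8 8.5] F [ 0.3 -0.3  0.4] F tool [-0.4  0.1  0.4] Tz [-0.03 -0.02 -0.02] j6 -2.61 gap 0.0279
screw axis est [ 577. -185.  146.] collar-rail(undeflected) mm 70.8
```

View pics/vA.png

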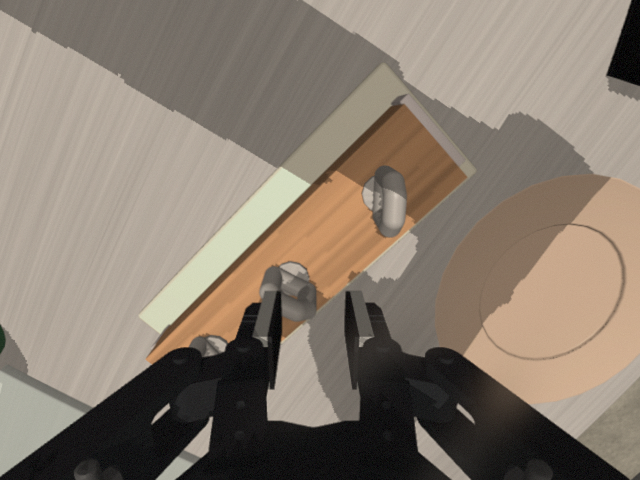

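Emit:
{"name": "jog_arm", "arguments": {"increments": [[[0.35, -1.6, 1, -3.4, 0, 0, 0], [0.35, -1.6, 1, -3.4, 0, 0, 0], [0.35, -1.2, 1, -3.4, 0, -8, 0], [0.35, 0, 1, -3.4, 0, -8, 0], [0.35, 0, 0, 0, 0, -8, 0], [0.35, 0, 0, 0, 0, -8, 0], [0.35, 0, 0, 0, 0, -8, 0], [0.35, 0, 0, 0, 0, 0, 0]]]}}

```text
t: 25.35
position: [0.5658, -0.1405, 0.2238]
tcp_rot: [0.792, 0.193, 0.439, -0.378]
force: [0.0, 0.5, -0.4]
finger_gap: 0.0275
```

```bash
python3 st.py; python3 wl.py vB; python3 - <<'E'
from h import *
import pickle
c=pickle.load(open('vB.pkl','rb')); print(proj(c,[.591,-.132,.07])); W=c['world_to_cam'];print(-W[:3,:3].T@W[:3,3])
E
```

```text
t 25.35 p [ 565.8 -140.5  223.8] yaw 39.8 tilt(mrad,tool y,z) [  26.6 -540.5] F [ 0.   0.5 -0.4] F tool [ 0.2  0.4 -0.5] Tz [ 1.23  0.99 -0.01] j6 -2.99 gap 0.0275
screw axis est [ 566.9 -141.8  224.9] collar-rail(undeflected) mm 148.6
[[355.65626782 124.45307197]]
[ 0.47316691 -0.02897379  0.29996647]
```

View pics/vB.png

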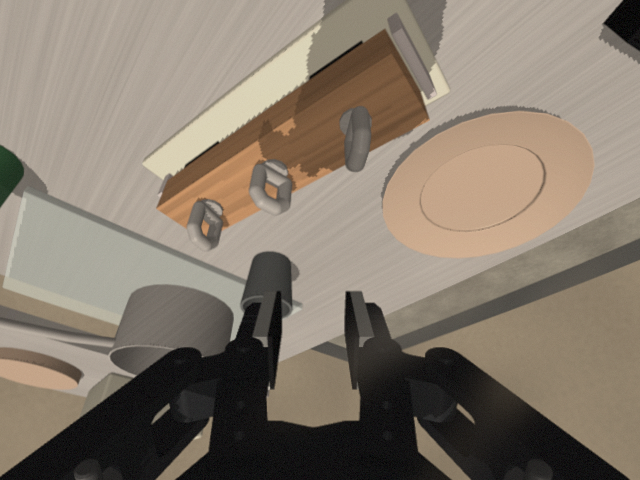

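```bash
python3 - <<'E'
import cv2
a=cv2.imread('pics/vB.png')
cv2.imwrite('pics/zB.png',cv2.resize(a[95:250,175:385],None,fx=3.8,fy=3.8,interpolation=cv2.INTER_CUBIC))
E
```

```text
(no output)
```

View pics/zB.png

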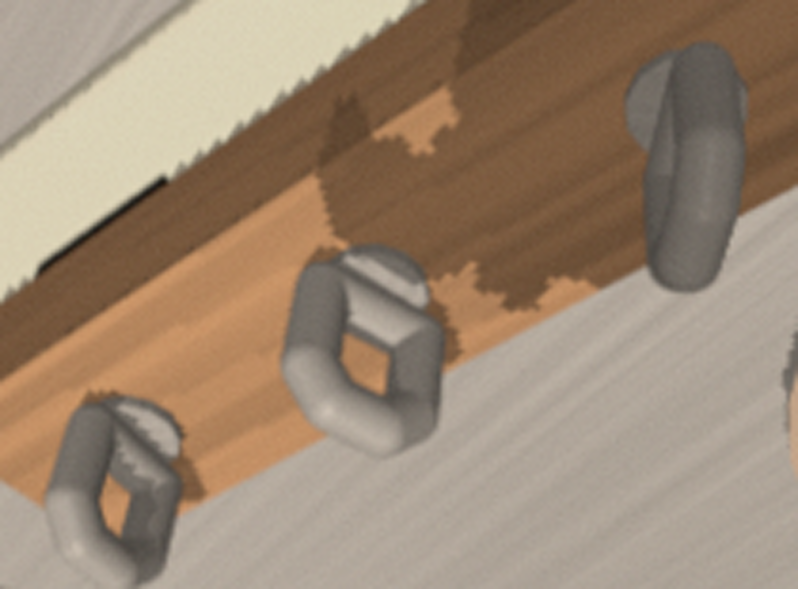

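Emit:
{"name": "jog_arm", "arguments": {"increments": [[[0.35, 0, 0, 0, -8, 0, 0], [0.35, 0, 0, 0, -8, 0, 0], [0.35, 0, 0, 0, 0, 8, 0], [0.35, 0, 0, 0, 0, 8, 0], [0.35, 0, 0, 0, 0, 8, 0], [0.35, 0, 0, 0, 0, 0, 0]]]}}

```text
t: 26.0
position: [0.5697, -0.1394, 0.2232]
tcp_rot: [0.689, 0.148, 0.648, -0.289]
force: [0.3, -0.2, 0.1]
finger_gap: 0.0277
```

```bash
python3 - <<'E'
from look import *
plan(arm,[.593,-.131,.2],np.radians(61.6))
E
```

```text
t 26.0 p [ 0.5697 -0.1394  0.2232] toolx [-0.006 -0.207 -0.978] tooly yaw deg 53.2 q [ 0.223 -0.025 -0.081  0.202 -1.568 -2.432] F [ 0.3 -0.2  0.1] T [ 0.53 -0.06 -0.01] gap 0.0277
shift cm (tool xyz, before turn) [2.08 2.44 1.12]
turn deg [-7.77  6.09 10.31]
```

Emit:
{"name": "jog_arm", "arguments": {"increments": [[[0.35, 0, 0, 0, -3.9, 3.05, 5.15], [0.35, 0, 0, 0, -3.9, 3.05, 5.15], [0.35, 0, 0, 0, -8.3, 0, 0], [0.35, 0, 0, 0, -8.3, 0, 0], [0.35, 0, 0, 0, -8.3, 0, 0], [0.35, 0, 0, 0, -8.3, 0, 0], [0.35, 0, 0, 0, -8.3, 0, 0], [0.35, 0, 0, 0, -8.3, 0, 0]]]}}

```text
t: 26.8
position: [0.5669, -0.1392, 0.2243]
tcp_rot: [0.696, -0.137, 0.693, 0.133]
force: [-0.2, 0.1, -0.8]
finger_gap: 0.0281
```

Emit:
{"name": "jog_arm", "arguments": {"increments": [[[0.35, 0, 0, 0, -8.3, 0, 0], [0.35, 0, 0, 0, -8.3, 0, 0], [0.35, 0, 0, 0, -8.3, 0, 0], [0.35, 0, 0, 0, -8.3, 0, 0], [0.35, 0, 0, 0, -8.3, 0, 0], [0.35, 0, 0, 0, -8.3, 0, 0], [0.35, 0, 0, 0, -8.3, 0, 0], [0.35, 0, 0, 0, -8.3, 0, 0]]]}}

```text
t: 27.6
position: [0.567, -0.1391, 0.2243]
tcp_rot: [0.507, -0.495, 0.507, 0.49]
force: [0.9, -0.6, -0.4]
finger_gap: 0.0276
```

Emit:
{"name": "jog_arm", "arguments": {"increments": [[[0.35, 0, 0, 0, -8.3, 0, 0], [0.35, 0, 0, 0, -8.3, 0, 0], [0.35, 0, 0, 0, -8.3, 0, 0], [0.35, 0, 0, 0, -8.3, 0, 0], [0.35, 0, 0, 0, 0, 0, 0]]]}}

```text
t: 28.1
position: [0.5669, -0.1393, 0.2242]
tcp_rot: [-0.346, 0.619, -0.347, -0.614]
force: [-0.1, -0.5, 0.0]
finger_gap: 0.028
```

```bash
python3 - <<'E'
from look import *
plan(arm,[.593,-.131,.2],np.radians(-148.4))
E
python3 wl.py vC
```

```text
t 28.1 p [ 0.5669 -0.1393  0.2242] toolx [ 0.005 -0.005 -1.   ] tooly yaw deg -148.7 q [ 0.106 -0.009  0.021  0.005 -1.596  0.441] F [-0.1 -0.5  0. ] T [ 0.02  0.03 -0.  ] gap 0.028
shift cm (tool xyz, before turn) [ 2.43 -2.65 -0.63]
turn deg [-0.31 -0.37  0.08]
```

View pics/vC.png

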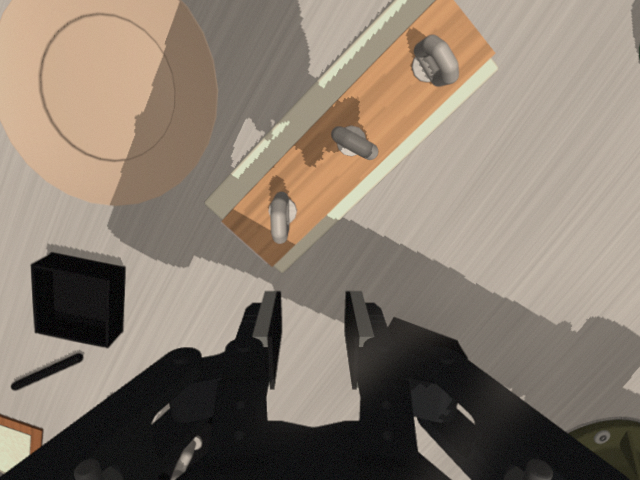

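Emit:
{"name": "jog_arm", "arguments": {"increments": [[[0.35, 0, -1.3, -0.3, -0.3, -0.35, 0.1], [0.35, 1, -1.35, -0.33, 0, 0, 0], [0.35, 3, 0, 0, 0, 0, 0], [0.35, 3, 0, 0, 0, 0, 0], [0.35, 2, 0, 0, 0, 0, 0], [0.35, 0, 0, 0, 0, 0, 0], [0.35, 0, 0, 0, 0, 0, 0]]]}}

```text
t: 28.85
position: [0.5927, -0.132, 0.1347]
tcp_rot: [-0.345, 0.617, -0.347, -0.616]
force: [-0.4, -0.0, 1.7]
finger_gap: 0.0279
```

```bash
python3 - <<'E'
from look import *
plan(arm,[.593,-.131,.078],np.radians(-148.4))
E
python3 wl.py vD
```

```text
t 28.85 p [ 0.5927 -0.132   0.1347] toolx [-0.001 -0.002 -1.   ] tooly yaw deg -148.6 q [ 0.112  0.07  -0.061  0.002 -1.441  0.436] F [-0.4 -0.   1.7] T [ 0.02 -0.01  0.03] gap 0.0279
shift cm (tool xyz, before turn) [ 5.67 -0.08  0.08]
turn deg [-0.22 -0.08 -0.08]
```

View pics/vD.png

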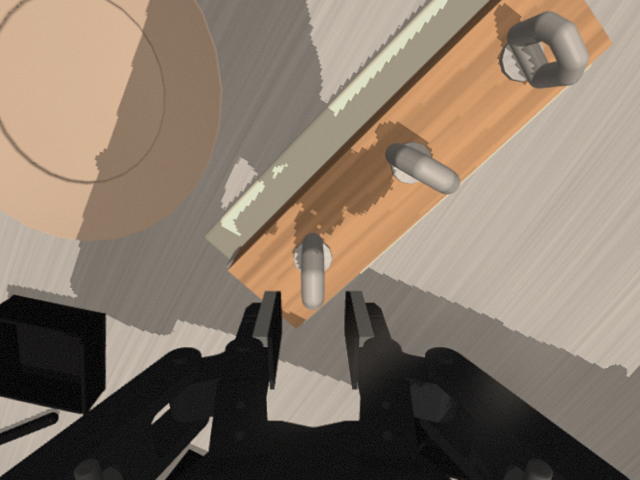

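The loop is at (313,270), centred between the pads and aligned with the tool. I'll grasp it again to test whether it is home.

Emit:
{"name": "jog_arm", "arguments": {"increments": [[[0.35, 2, -0.06, 0.06, 0, 0, 0], [0.35, 2, 0, 0, 0, 0, 0], [0.35, 1.3, 0, 0, 0, 0, 0], [0.35, 0, 0, 0, 0, 0, 0], [0.35, 0, 0, 0, 0, 0, 0]]]}}

```text
t: 29.4
position: [0.5932, -0.1315, 0.0822]
tcp_rot: [-0.345, 0.617, -0.346, -0.616]
force: [-0.1, 0.9, 0.1]
finger_gap: 0.028
```

```bash
python3 - <<'E'
from look import *
plan(arm,[.593,-.131,.078],np.radians(-148.4))
E
```

```text
t 29.4 p [ 0.5932 -0.1315  0.0822] toolx [ 0.    -0.002 -1.   ] tooly yaw deg -148.5 q [ 0.112  0.093 -0.133  0.002 -1.345  0.437] F [-0.1  0.9  0.1] T [ 0.01 -0.04 -0.  ] gap 0.028
shift cm (tool xyz, before turn) [ 0.42 -0.01  0.05]
turn deg [-0.12 -0.11 -0.04]
```

Emit:
{"name": "jog_arm", "arguments": {"increments": [[[0.35, 0.3, 0, 0.03, 0, 0, 0], [0.35, 0, 0, 0, 0, 0, 0], [1, 0, 0, 0, 0, 0, 0], [1, 0, 0, 0, 0, 0, 0], [1, 0, 0, 0, 0, 0, 0], [1, 0, 0, 0, 0, 0, 0], [1, 0, 0, 0, 0, 0, 0]]], "force": 110}}

```text
t: 30.1
position: [0.5927, -0.1311, 0.0782]
tcp_rot: [-0.345, 0.617, -0.346, -0.617]
force: [0.5, -0.3, 1.7]
finger_gap: 0.0108
```

```bash
python3 st.py
```

```text
t 30.1 p [ 592.7 -131.1   78.2] yaw -148.5 tilt(mrad,tool y,z) [-1.1  1.2] F [ 0.5 -0.3  1.7] F tool [-1.7 -0.2 -0.5] Tz [ 0.09 -0.21  0.01] j6 0.44 gap 0.0108
screw axis est [ 591.7 -129.4   78.2] collar-rail(undeflected) mm 3.0
```

Emit:
{"name": "jog_arm", "arguments": {"increments": [[[1, 0.12, 0, 0, 0, 0, 0], [1, 0.12, 0, 0, 0, 0, 0], [1, 0.12, 0, 0, 0, 0, 0], [1, 0, 0, 0, 0, 0, 0]]]}}

```text
t: 30.5
position: [0.5929, -0.1312, 0.0761]
tcp_rot: [-0.345, 0.618, -0.346, -0.616]
force: [-2.2, 2.1, 9.9]
finger_gap: 0.0108
```

```bash
python3 st.py
```

```text
t 30.5 p [ 592.9 -131.2   76.1] yaw -148.5 tilt(mrad,tool y,z) [-0.6  2.2] F [-2.2  2.1  9.9] F tool [-10.    0.8   2.9] Tz [0.68 0.98 0.07] j6 0.44 gap 0.0108
screw axis est [ 591.9 -129.5   76.1] collar-rail(undeflected) mm 0.9
```

Emit:
{"name": "jog_arm", "arguments": {"increments": [[[1, 0.12, 0, 0.03, 0, 0, 0], [1, 0.1, 0, 0, 0, 0, 0], [1, 0, 0, 0, 0, 0, 0]]]}}

```text
t: 30.8
position: [0.5929, -0.1312, 0.0751]
tcp_rot: [-0.345, 0.618, -0.346, -0.616]
force: [-5.2, 1.1, 14.7]
finger_gap: 0.0105
```

```bash
python3 st.py
```

```text
t 30.8 p [ 592.9 -131.2   75.1] yaw -148.5 tilt(mrad,tool y,z) [-0.2  3.2] F [-5.2  1.1 14.7] F tool [-14.7   3.8   3.6] Tz [0.73 1.72 0.02] j6 0.44 gap 0.0105
screw axis est [ 591.9 -129.5   75.1] collar-rail(undeflected) mm -0.1
```

Emit:
{"name": "jog_arm", "arguments": {"increments": [[[1, 0.05, 0.03, 0.03, 8, 0, 0], [1, 0.03, 0.03, 0.02, 8, 0, 0], [1, 0.01, 0, 0, 8, 0, 0], [1, 0.01, 0, 0, 8, 0, 0]]]}}

```text
t: 31.2
position: [0.5934, -0.1316, 0.0751]
tcp_rot: [0.504, -0.499, 0.503, 0.494]
force: [-1.4, -0.7, 13.7]
finger_gap: 0.0107
```

```bash
python3 st.py
```

```text
t 31.2 p [ 593.4 -131.6   75.1] yaw 179.2 tilt(mrad,tool y,z) [4.7 3.9] F [-1.4 -0.7 13.7] F tool [-13.7   1.4  -0.8] Tz [-0.19  0.46  0.05] j6 -0.13 gap 0.0107
screw axis est [ 593.4 -129.6   75.1] collar-rail(undeflected) mm -0.1
```

Emit:
{"name": "jog_arm", "arguments": {"increments": [[[1, 0.06, 0, 0, 8, 0, 0], [1, 0.06, 0, 0, 8, 0, 0], [1, 0.03, 0, 0, 8, 0, 0], [1, 0.02, 0, 0, 8, 0, 0]]]}}

```text
t: 31.6
position: [0.5935, -0.1316, 0.0743]
tcp_rot: [0.622, -0.341, 0.62, 0.336]
force: [-2.5, 1.6, 18.2]
finger_gap: 0.0104
```

```bash
python3 st.py
```

```text
t 31.6 p [ 593.5 -131.6   74.3] yaw 147.2 tilt(mrad,tool y,z) [6.6 0.6] F [-2.5  1.6 18.2] F tool [-18.2   2.9  -0. ] Tz [0.37 1.28 0.05] j6 -0.69 gap 0.0104
screw axis est [ 594.6 -129.9   74.3] collar-rail(undeflected) mm -0.9
```

Emit:
{"name": "jog_arm", "arguments": {"increments": [[[1, 0.02, 0, 0, 8, 0, 0], [1, 0.02, 0, 0, 8, 0, 0], [1, 0.01, 0, 0, 8, 0, 0], [1, 0.01, 0, 0, 8, 0, 0]]]}}

```text
t: 32.0
position: [0.5934, -0.1312, 0.0739]
tcp_rot: [0.691, -0.156, 0.689, 0.153]
force: [-5.4, 3.2, 19.4]
finger_gap: 0.0105
```

```bash
python3 st.py
```

```text
t 32.0 p [ 593.4 -131.2   73.9] yaw 115.2 tilt(mrad,tool y,z) [ 5.3 -2.9] F [-5.4  3.2 19.4] F tool [-19.5   5.1  -3.5] Tz [1.03 1.8  0.11] j6 -1.25 gap 0.0105
screw axis est [ 595.2 -130.4   73.9] collar-rail(undeflected) mm -1.3
```

Emit:
{"name": "jog_arm", "arguments": {"increments": [[[1, -0.15, 0.04, -0.03, 0, 0, 0], [1, -0.15, 0, 0, 0, 0, 0], [1, -0.1, 0, 0, 0, 0, 0], [1, 0, 0, 0, 0, 0, 0]]]}}

```text
t: 32.4
position: [0.5931, -0.1311, 0.076]
tcp_rot: [0.691, -0.158, 0.688, 0.155]
force: [1.1, -0.9, 8.8]
finger_gap: 0.0107
```

```bash
python3 st.py
```

```text
t 32.4 p [ 593.1 -131.1   76. ] yaw 115.5 tilt(mrad,tool y,z) [ 5.1 -3.1] F [ 1.1 -0.9  8.8] F tool [-8.7 -1.4  0.6] Tz [-0.26 -0.56  0.  ] j6 -1.24 gap 0.0107
screw axis est [ 594.9 -130.3   76. ] collar-rail(undeflected) mm 0.8
```

Emit:
{"name": "jog_arm", "arguments": {"increments": [[[1, -0.15, 0, 0, 0, 0, 0], [1, -0.1, 0, 0, 0, 0, 0], [1, 0, 0, 0, 0, 0, 0], [0.35, 0, 0, 0, 0, 0, 0], [0.35, 0, 0, 0, 0, 0, 0], [0.35, 0, 0, 0, 0, 0, 0], [0.35, 0, 0, 0, 0, 0, 0]]]}}

```text
t: 33.1
position: [0.5905, -0.1303, 0.0743]
tcp_rot: [0.689, -0.156, 0.691, 0.156]
force: [-0.0, 0.7, 0.4]
finger_gap: 0.0275
```

Emit:
{"name": "jog_arm", "arguments": {"increments": [[[0.35, -1, 0, 0, 0, 0, 0], [0.35, -3, 0, 0, 0, 0, 0], [0.35, -3, 0, 0, 0, 0, 0], [0.35, -3, 0, 0, 0, 0, 0], [0.35, 0, -2, -2, 0, 0, 0], [0.35, 0, -2, -2, 0, 0, 0], [0.35, 0, 0, 0, 0, 0, 0]]]}}

```text
t: 33.8
position: [0.5715, -0.1858, 0.1766]
tcp_rot: [0.69, -0.156, 0.69, 0.155]
force: [-0.5, -1.0, -0.1]
finger_gap: 0.0278
```

```bash
python3 st.py;python3 wl.py vE
```

```text
t 33.8 p [ 571.5 -185.8  176.6] yaw 115.4 tilt(mrad,tool y,z) [1.7 1. ] F [-0.5 -1.  -0.1] F tool [ 0.1 -0.7 -0.9] Tz [ 0.02 -0.02 -0.  ] j6 -1.15 gap 0.0278
screw axis est [ 573.3 -184.9  176.6] collar-rail(undeflected) mm 101.4
```

View pics/vE.png

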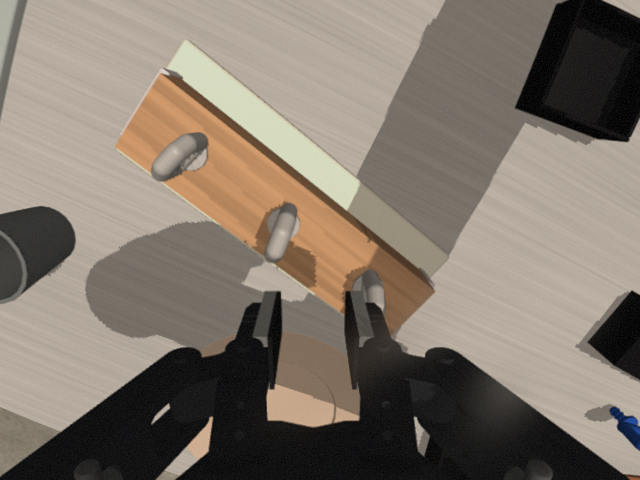

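Emit:
{"name": "jog_arm", "arguments": {"increments": [[[0.35, -0.5, 2, -3, 0, 0, 0], [0.35, -0.5, 2, -3, 0, 0, 0], [0.35, 0, 0, 0, 0, -8, 0], [0.35, 0, 0, 0, 0, -8, 0], [0.35, 0, 0, 0, 0, -8, 0], [0.35, 0, 0, 0, 0, -8, 0], [0.35, 0, 0, 0, 0, 0, 0]]]}}

```text
t: 34.55
position: [0.4996, -0.1735, 0.1859]
tcp_rot: [0.854, -0.106, 0.471, 0.192]
force: [-0.4, -0.4, 0.0]
finger_gap: 0.0277
```

```bash
python3 st.py;python3 wl.py vF
```

```text
t 34.55 p [ 499.6 -173.5  185.9] yaw 115.4 tilt(mrad,tool y,z) [ 3.000e-01 -5.329e+02] F [-0.4 -0.4  0. ] F tool [-0.3 -0.2 -0.4] Tz [-0.69  1.42 -0.01] j6 -0.88 gap 0.0277
screw axis est [ 501.2 -172.8  186.9] collar-rail(undeflected) mm 110.7
```

View pics/vF.png

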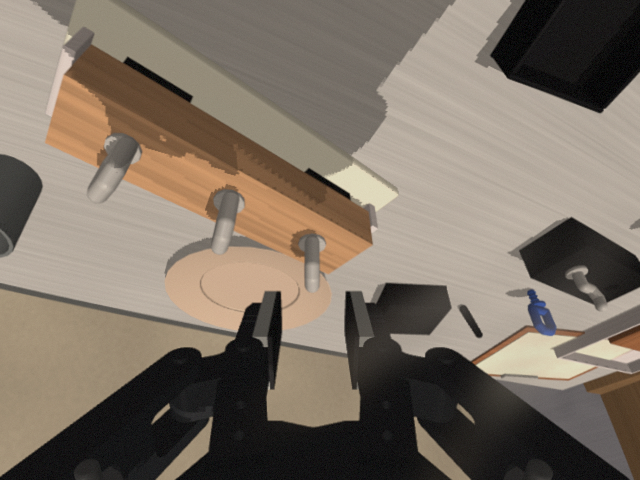

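```bash
python3 - <<'E'
import cv2,numpy as np
a=cv2.imread('pics/vF.png')
o=[cv2.resize(np.clip(a[y-22:y+48,x-22:x+22]*1.3,0,255).astype(np.uint8),None,fx=6,fy=6,interpolation=cv2.INTER_CUBIC) for x,y in ((120,150),(228,200),(312,245))]
cv2.imwrite('pics/zF.png',np.hstack(o))
E
```

```text
(no output)
```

View pics/zF.png

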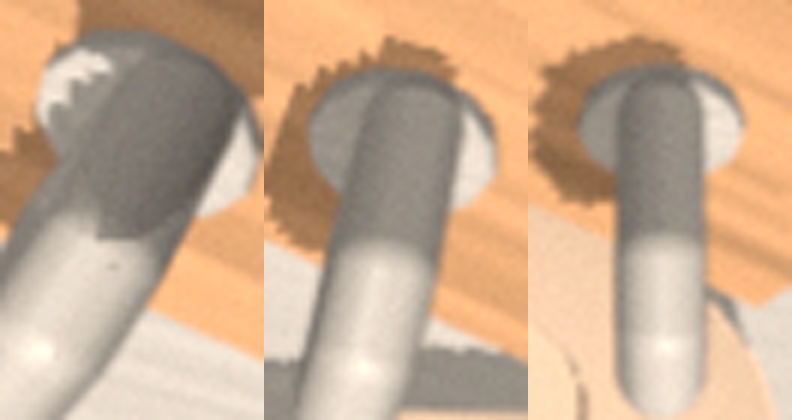

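```bash
python3 - <<'E'
from h import *
import pickle
u=np.array([.217,.976]);h=np.array([.591,-.132])
for v in ('vB','vC','vD','vE','vF'):
    c=pickle.load(open(f'{v}.pkl','rb')); im=cv2.imread(f'pics/{v}.png'); o=[]
    cen=[]
    for k in (.16,.08,0):
        q=h-u*k; uv=proj(c,[[*q,.066],[*q,.112]]); cen.append(uv)
    print(v,[np.round(x,1).tolist() for x in cen])
    for uv in cen:
        x,y=uv.mean(0).astype(int)
        if not(32<x<608 and 40<y<440): continue
        Z=cv2.resize(im[y-40:y+40,x-32:x+32],None,fx=4,fy=4,interpolation=cv2.INTER_CUBIC)
        p=((uv+.5-[x-32,y-40])*4-.5).astype(int)
        cv2.line(Z,tuple(map(int,p[0])),tuple(map(int,p[1])),(0,0,255),1); o.append(Z)
    cv2.imwrite(f'pics/ax_{v}.png',np.hstack(o))
a=cv2.imread('pics/ax_vF.png');b=cv2.imread('pics/ax_vB.png')
w=max(a.shape[1],b.shape[1]);pad=lambda m:cv2.copyMakeBorder(m,0,0,0,w-m.shape[1],0)
cv2.imwrite('pics/ax.png',cv2.resize(np.vstack([pad(a),pad(b)]),None,fx=.9,fy=.9))
E
```

```text
vB [[[212.5, 209.1], [201.9, 247.8]], [[274.7, 170.6], [269.0, 210.8]], [[355.4, 121.3], [358.8, 161.7]]]
vC [[[423.2, 63.2], [443.6, 53.4]], [[349.1, 139.6], [355.5, 143.6]], [[281.9, 209.5], [276.8, 224.8]]]
vD [[[516.2, 55.8], [571.8, 40.8]], [[408.2, 161.3], [433.4, 173.5]], [[311.8, 254.9], [311.9, 288.3]]]
vE [[[189.1, 155.4], [163.1, 163.8]], [[282.5, 223.8], [276.4, 245.3]], [[366.7, 285.4], [376.5, 316.7]]]
vF [[[123.7, 149.9], [98.0, 198.2]], [[229.3, 201.1], [219.5, 249.0]], [[312.1, 241.3], [312.0, 287.0]]]
```

View pics/ax.png

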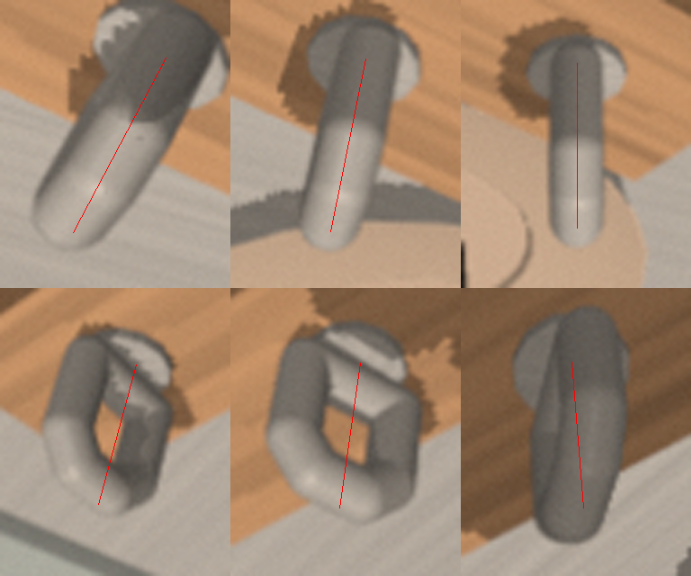

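The oblique view shows all three collars, with the new one at (312,243). The new loop is upright, but its collar could still be up to 1 mm high. I'll check by touching the top of the new loop and of the middle fitted loop lightly with closed fingers and comparing the heights.

Emit:
{"name": "jog_arm", "arguments": {"increments": [[[1, 0, 0, 0, 0, 8, 0], [1, 0, 0, 0, 0, 8, 0], [1, 0, 0, 0, 0, 8, 0], [1, 0, 0, 0, 0, 7, 0], [1, 0, 0, 0, 0, 0, 0]]], "force": 30}}

```text
t: 35.1
position: [0.5028, -0.1713, 0.1834]
tcp_rot: [0.692, -0.157, 0.687, 0.158]
force: [-0.4, 0.4, -0.8]
finger_gap: 0.0002
```

```bash
python3 - <<'E'
from look import *
plan(arm,[.593,-.131,.135],np.radians(115.4))
E
```

```text
t 35.1 p [ 0.5028 -0.1713  0.1834] toolx [ 0.006  0.002 -1.   ] tooly yaw deg 115.7 q [ 0.049 -0.149 -0.183 -0.002 -1.531 -1.171] F [-0.4  0.4 -0.8] T [ 0.09  0.   -0.02] gap 0.0002
shift cm (tool xyz, before turn) [ 4.91 -0.28  9.84]
turn deg [0.31 0.38 0.03]
```

Emit:
{"name": "jog_arm", "arguments": {"increments": [[[1, 0, -0.14, 4.9, 0, 0.3, 0], [1, 0, -0.14, 4.9, 0, 0, 0], [1, 3, 0, 0, 0, 0, 0], [1, 2.2, 0, 0, 0, 0, 0], [1, 0, 0, 0, 0, 0, 0]]]}}

```text
t: 35.6
position: [0.5898, -0.1324, 0.1305]
tcp_rot: [0.691, -0.155, 0.688, 0.157]
force: [-0.4, -0.7, -0.6]
finger_gap: 0.0002
```

```bash
python3 - <<'E'
from look import *
plan(arm,[.593,-.131,.113],np.radians(115.4))
E
```

```text
t 35.6 p [ 0.5898 -0.1324  0.1305] toolx [ 0.003  0.004 -1.   ] tooly yaw deg 115.5 q [ 0.108  0.062 -0.075 -0.004 -1.431 -1.233] F [-0.4 -0.7 -0.6] T [ 0.04  0.07 -0.04] gap 0.0002
shift cm (tool xyz, before turn) [ 1.75 -0.02  0.34]
turn deg [ 0.14  0.26 -0.13]
```

Emit:
{"name": "jog_arm", "arguments": {"increments": [[[1, 0.7, 0, 0.3, 0, 0.25, -0.1], [1, 0.6, 0, 0, 0, 0, 0], [1, 0, 0, 0, 0, 0, 0]]]}}

```text
t: 35.9
position: [0.5939, -0.132, 0.1219]
tcp_rot: [0.692, -0.156, 0.687, 0.156]
force: [0.1, -0.0, 0.3]
finger_gap: -0.0003
```

Emit:
{"name": "jog_arm", "arguments": {"increments": [[[1, 0.12, 0, 0, 0, 0, 0], [1, 0.12, 0, 0, 0, 0, 0], [1, 0, 0, 0, 0, 0, 0]]]}}

```text
t: 36.2
position: [0.5939, -0.1322, 0.1196]
tcp_rot: [0.692, -0.156, 0.687, 0.156]
force: [-0.9, 0.4, -0.4]
finger_gap: 0.0002
```

Emit:
{"name": "jog_arm", "arguments": {"increments": [[[1, 0.1, 0, 0, 0, 0, 0], [1, 0.1, 0, 0, 0, 0, 0], [1, 0, 0, 0, 0, 0, 0]]]}}

```text
t: 36.5
position: [0.5938, -0.1321, 0.1171]
tcp_rot: [0.692, -0.156, 0.687, 0.156]
force: [0.1, 0.2, -0.3]
finger_gap: 0.0002
```

Emit:
{"name": "jog_arm", "arguments": {"increments": [[[1, 0.1, 0, 0, 0, 0, 0], [1, 0.1, 0, 0, 0, 0, 0], [1, 0, 0, 0, 0, 0, 0]]]}}

```text
t: 36.8
position: [0.5938, -0.1321, 0.1151]
tcp_rot: [0.692, -0.156, 0.687, 0.156]
force: [0.3, 0.2, 0.6]
finger_gap: 0.0002
```

Emit:
{"name": "jog_arm", "arguments": {"increments": [[[1, 0.1, 0, 0, 0, 0, 0], [1, 0, 0, 0, 0, 0, 0]]]}}

```text
t: 37.0
position: [0.5939, -0.1321, 0.1141]
tcp_rot: [0.692, -0.156, 0.687, 0.156]
force: [-0.4, 0.8, -0.4]
finger_gap: 0.0002
```

Emit:
{"name": "jog_arm", "arguments": {"increments": [[[1, 0.1, 0, 0, 0, 0, 0], [1, 0, 0, 0, 0, 0, 0]]]}}

```text
t: 37.2
position: [0.5939, -0.1321, 0.1131]
tcp_rot: [0.692, -0.156, 0.687, 0.156]
force: [-0.5, 0.2, -0.1]
finger_gap: -0.0001
```

Emit:
{"name": "jog_arm", "arguments": {"increments": [[[1, 0.08, 0, 0, 0, 0, 0], [1, 0, 0, 0, 0, 0, 0]]]}}

```text
t: 37.4
position: [0.594, -0.1321, 0.1126]
tcp_rot: [0.692, -0.156, 0.687, 0.156]
force: [0.4, -0.3, 1.1]
finger_gap: 0.0
```

Emit:
{"name": "jog_arm", "arguments": {"increments": [[[1, 0.08, 0, 0, 0, 0, 0], [1, 0, 0, 0, 0, 0, 0]]]}}

```text
t: 37.6
position: [0.5942, -0.1322, 0.1121]
tcp_rot: [0.692, -0.157, 0.687, 0.155]
force: [0.0, -0.5, 1.4]
finger_gap: -0.0003
```

Emit:
{"name": "jog_arm", "arguments": {"increments": [[[1, 0.08, 0, 0, 0, 0, 0], [1, 0, 0, 0, 0, 0, 0]]]}}

```text
t: 37.8
position: [0.5943, -0.1323, 0.1116]
tcp_rot: [0.692, -0.157, 0.687, 0.155]
force: [-0.6, -0.1, 4.1]
finger_gap: -0.0003
```

Emit:
{"name": "jog_arm", "arguments": {"increments": [[[1, -1.5, 0, 0, 0, 0, 0], [1, -0.5, -2.1, -1.65, 0, 0, 0], [1, 0, -2.1, -1.65, 0, 0, 0], [1, 0, -2.1, -1.65, 0, 0, 0], [1, 0, 0, 0, 0, 0, 0], [1, 0, 0, 0, 0, 0, 0]]]}}

```text
t: 38.4
position: [0.5761, -0.2106, 0.131]
tcp_rot: [0.692, -0.156, 0.687, 0.155]
force: [0.1, 0.0, -0.4]
finger_gap: 0.0002
```

```bash
python3 - <<'E'
from look import *
plan(arm,[.5756,-.2091,.1155],np.radians(115.4))
E
```

```text
t 38.4 p [ 0.5761 -0.2106  0.131 ] toolx [ 0.007  0.001 -1.   ] tooly yaw deg 115.4 q [-2.500e-02  8.100e-02 -5.400e-02 -1.000e-03 -1.429e+00 -1.102e+00] F [ 0.1  0.  -0.4] T [ 0.04  0.03 -0.01] gap 0.0002
shift cm (tool xyz, before turn) [1.55 0.16 0.01]
turn deg [0.03 0.36 0.13]
```

Emit:
{"name": "jog_arm", "arguments": {"increments": [[[1, 0.8, 0.12, 0, 0, 0, 0], [1, 0.6, 0, 0, 0, 0, 0], [1, 0, 0, 0, 0, 0, 0], [1, 0, 0, 0, 0, 0, 0]]]}}

```text
t: 38.8
position: [0.5758, -0.2087, 0.1164]
tcp_rot: [0.692, -0.157, 0.688, 0.156]
force: [0.2, -1.1, -0.2]
finger_gap: 0.0
```

Emit:
{"name": "jog_arm", "arguments": {"increments": [[[1, 0.08, 0, 0, 0, 0, 0], [1, 0, 0, 0, 0, 0, 0]]]}}

```text
t: 39.0
position: [0.576, -0.2091, 0.1161]
tcp_rot: [0.692, -0.157, 0.687, 0.156]
force: [0.1, -0.6, -0.9]
finger_gap: 0.0001
```

Emit:
{"name": "jog_arm", "arguments": {"increments": [[[1, 0.12, 0, 0, 0, 0, 0], [1, 0.1, 0, 0, 0, 0, 0], [1, 0, 0, 0, 0, 0, 0]]]}}

```text
t: 39.3
position: [0.5758, -0.2092, 0.1135]
tcp_rot: [0.692, -0.156, 0.687, 0.156]
force: [0.4, 0.7, -0.1]
finger_gap: 0.0002
```

Emit:
{"name": "jog_arm", "arguments": {"increments": [[[1, 0.1, 0, 0, 0, 0, 0], [1, 0, 0, 0, 0, 0, 0]]]}}

```text
t: 39.5
position: [0.5758, -0.2092, 0.1126]
tcp_rot: [0.692, -0.156, 0.687, 0.156]
force: [0.2, -0.7, 0.8]
finger_gap: 0.0004
```

Emit:
{"name": "jog_arm", "arguments": {"increments": [[[1, 0.08, 0, 0, 0, 0, 0], [1, 0, 0, 0, 0, 0, 0]]]}}

```text
t: 39.7
position: [0.5759, -0.2093, 0.1121]
tcp_rot: [0.692, -0.156, 0.687, 0.156]
force: [0.4, -0.2, 1.3]
finger_gap: -0.0001
```

Emit:
{"name": "jog_arm", "arguments": {"increments": [[[1, 0.08, 0, 0, 0, 0, 0], [1, 0, 0, 0, 0, 0, 0]]]}}

```text
t: 39.9
position: [0.576, -0.2092, 0.1116]
tcp_rot: [0.692, -0.157, 0.687, 0.156]
force: [-1.0, 1.1, 3.1]
finger_gap: -0.0001
```

The middle fitted loop gives the same heights: 112.1 mm at 1.3 N and 111.6 mm at 3.1 N, against 112.1 mm at 1.4 N and 111.6 mm at 4.1 N on the new one. The collar is therefore home. I'll retreat and take a last look.

Emit:
{"name": "jog_arm", "arguments": {"increments": [[[0, -1, 0, 0, 0, 0, 0], [0, -3, 0, 0, 0, 0, 0], [0, -4, 0, 0, 0, 0, 0], [0, -4, 0, 0, 0, 0, 0], [0, -3, 0, 0, 0, 0, 0], [0, 0, 0, 0, 0, 0, 0], [0, 0, 0, 0, 0, 0, 0]]]}}

```text
t: 40.6
position: [0.5751, -0.2091, 0.2621]
tcp_rot: [0.693, -0.156, 0.687, 0.156]
force: [0.1, 0.6, -1.1]
finger_gap: 0.0426
```

```bash
python3 st.py; python3 - <<'E'
from bench import arm
import cv2
cv2.imwrite('pics/scene_end.png',arm.camera('scene')); cv2.imwrite('pics/side_end.png',arm.camera('side'))
E
```

```text
t 40.6 p [ 575.1 -209.1  262.1] yaw 115.5 tilt(mrad,tool y,z) [ 3.1 -8. ] F [ 0.1  0.6 -1.1] F tool [1.1 0.4 0.3] Tz [-0.05 -0.03 -0.04] j6 -1.1 gap 0.0426
screw axis est [ 576.9 -208.3  262.1] collar-rail(undeflected) mm 186.9
```

View pics/scene_end.png

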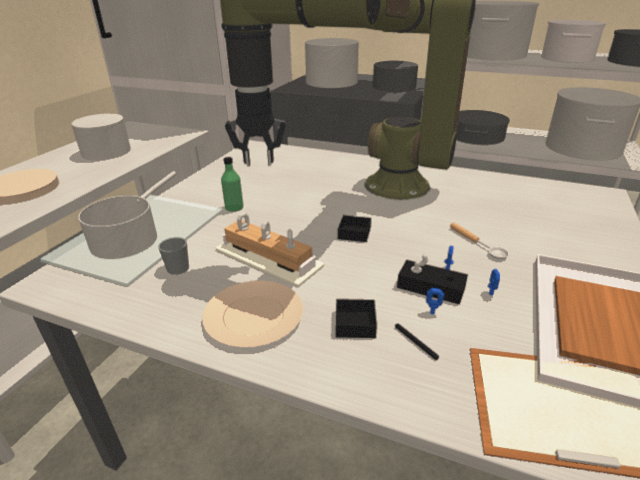

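View pics/side_end.png

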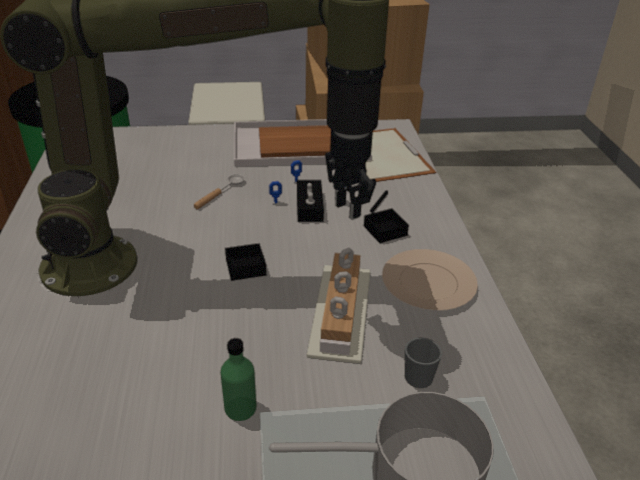

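Three loops now stand in the rail, with the new one at (290,240). The hook is still in the block at (420,265). The decoys and kitchen things that can be seen are where they were at the start, and the arm is clear.

```bash
python3 -c "
from bench import arm
print(arm.finish_job())"
```

```text
the job is handed in; nothing more can be done
None
```

I took the loop screw out of the block, stood it in the rail's empty hole and drove it clockwise until it stopped sinking. I then let go and handed the job in at about 41 s.

**Checks that passed**
- **Force:** pressing force read between about 14 and 19.4 N while turning, with the highest reading about 21 N on the wood, well below 30 N. In all I turned it about 310°, then regrasped and turned it another 96° with no further sinking.
- **Height:** light finger touches put the new loop's top level with the middle fitted loop. Both gave 112.1 mm at about 1.4 N, and 111.6 mm at 4.1 N on the new loop and 3.1 N on the fitted one.
- **Scene:** the last pictures show the loop upright, the hook screw in the block and the visible kitchen things where they were. The gripper in the side view hides one blue decoy there, but it shows unmoved in the scene view.

**Checks that disagreed or went wrong**
- **Sinking stopped early:** the tool stopped going down after roughly 150–185° of turning, not the 250–290° the task suggests, and the oblique pictures could not rule out the collar being up to 1 mm high. I relied on the finger touches to settle this.
- **Camera offset:** camera positions were about 2 mm off the arm's own readings, so the first grasp was off-centre and caused up to 6 N of sideways load.
- **Joint limit:** the last joint reached -2.99, the end of its range, during one inspection tilt. I backed it off straight away, and the readings never showed it going past.

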